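Dress the cooling plates and rack them

ROBOT

A 7-joint arm with a two-finger parallel gripper is mounted at the origin on the work surface. World frame = base frame: x ahead of the robot, y to its left, z up, the work surface at z = 0. Lengths are in m, angles in rad, forces in N, time in s.
With the tool pointing down it reaches from about 0.4 to 0.9 m from the base axis. Payload 5.6 kg.
Tool frame: the origin (TCP) lies midway between the tips of the shut fingers; the grasp point (between the pads) lies 19 mm behind it; z points along the fingers, y is the line along which they close (so a half turn about z gives the same grasp; the last joint's range is limited). The gripper opens to 92 mm and grips with 3 to 60 N. Pads are 20 mm wide; open, the fingers measure 128 mm over their backs; the gripper's body (75 mm by 189 mm) begins 69 mm behind the grasp point.
Start: joints at [-1.265, 0.468, -0.012, 1.603, 0.006, 1.071, -0.056], TCP at [0.222, 0.611, 0.215] pointing down, gripper open.
Joint ranges: [-2.53, 2.53], [-0.31, 2.02], [-1.57, 1.55], [0.28, 2.44], [-1.29, 4.43], [0.15, 1.84], [-2.92, 2.92]. Speed limits (rad/s): [2.57, 2.57, 3.14, 3.14, 3.14, 3.14, 3.14].

INTERFACE

Orientations are given as a unit quaternion [x, y, z, w].
In Python, from workcell import bot, viewer gives the robot as it stands.
- The arm moves only by the tool move_arm, never from a script. Its argument "rows" is a list of rows, each an object with "fingers": the gripper's target within -1 to 1 (fully open at 1, half-way at 0, shut at -1); "offset": the shift along the tool's x, y, z in mm, a list of three; "turn": the turn, a rotation vector about the tool's x, y, z in rad, a list of three. A call has 1 to 8 rows; each row is the pose to reach, as a shift and turn from the pose commanded when the call began, along the tool's axes at that moment; what a row does not reach only later rows make up. A row lasts 1/8 s, in which the tool goes at most 62.5 mm and 10.7 degrees, less where a joint would pass 70% of its speed; a pose out of reach is approached as far as the arm can. A call with a gripper value outside its range is refused whole. The fingers move at their own pace and stop on an object; the grip force is fixed at half the most. Time passes only in rows, so rows that repeat a pose let the fingers close. It gives the time, the measured TCP pose, the force, the opening and the grip force at its end, in the units of the state.
- bot.get_state(): the state, without advancing time (a new reading comes with each control period).
- viewer.grab_frame(name): name is "scene" or "top" or "wrist"; returns (picture, depth): 400x640x3 uint8, red, green, blue; 400x640 float32, m along the optical axis (not along the pixel's ray), 0 where there is no reading.
- viewer.camera_model(name): a dict with "fovy" (degrees; the focal length in pixels is half the picture's height over the tangent of half this angle, whatever the lens; pixels are square), "cx", "cy" (the principal point, pixels), "rvec" (rotation vector, rad) and "tvec" (3), from world to camera coordinates, as OpenCV has them. Camera axes: x right, y down, z forward; pixel columns grow to the right and rows downward; lengths in m; the calibration is good to about 2 mm. A picture is of the moment at which its call begins: read the wrist's pose just before it. camera_model takes no time and is no camera call; for the wrist camera it gives the pose at the moment of the call.
- bot.sign_off(): hands the job in; it is judged then, once.
The state is a dict: "time_s": time; "qpos": joint angles; "qvel": joint speeds; "effort": joint torques, N m; "ee_pos": TCP position; "tcp_rot": TCP orientation; "contact_force": force on the tool from outside, world axes, zero at the start; "wrist_torque": the same for the moment, N m; "width": finger opening in m; "gripper_force": force on a finger pad.
Only numpy, scipy, OpenCV 4.12 (cv2) and the standard library are available. Lean on these libraries where they do the work, as an engineer would, in place of code of your own. Each camera call takes 0.05 s, during which the arm holds its last target. There are 200 camera calls.

TASK

The aluminium cooling plates standing in the filing jig have rough top edges: take the file from its mat and make at least three full forward strokes (away from the robot) lying flat across all their edges, lifting the file clear on every return so that it never drags backward on the plates, then lay it back on its mat, lengthwise. Then slide each plate up out of the jig and stand it fully home in a free slot of the white rack, centred across the rack, one plate to a slot; the plates already in the rack stay where they are.

Things in the scene. Friction and masses are not known exactly. Their poses are not given: they have to be found in the camera images.
- jig: Filing jig, fixed to the trolley: dark steel bed 250 (x) x 100 x 10 mm with an end block at each end. Origin: centre of the underside, at trolley height. x runs along its length, away from the robot: the forward stroke direction. On it rides a grey slotted carriage, 190 x 84 mm, 5 thick ribs with half-round tops up to z = 67 mm. Plates in its slots lean up to 0.05 rad, top edges at z = 118 mm.
- jig_floor (a point): Point on the jig's middle at the level of the slot floors, 18 mm above the jig's underside; axes as the jig's. The carriage has 4 slots across it, at x = -60, -20, +20 and +60 mm from here (carriage centred), each 10 mm wide in x, open at both y ends, with straight walls 34 mm high. A plate stands in some of them.
- jig_top (a point): Point over the jig's middle at the level of the plates' top edges, 118 mm above the jig's underside; axes as the jig's. A full stroke carries the file's middle from about 35 mm short of here (-x) to about 35 mm past it (+x), along the jig's centre line, the file flat, lengthwise along the jig, resting on the plates with 2 to 10 N.
- carriage (a joint): Shift of the jig's carriage along the jig's x, m: 0 centred, range -0.006 to +0.006, sprung to centre at 600 N/m. A file rubbing forward over the plates drags it to plus; a file dragged backward on the plates pulls it to minus.
- plate0_mid (a point): Aluminium plate, 8 mm thick (its x axis) x 70 mm wide (y) x 100 mm tall (z), 150 g, one of the plates to be filed, standing in one of the jig's slots at the start, centred across it. This point is its centre, 50 mm below its top edge. Absent in some starts (None).
- plate1_mid (a point): Aluminium plate, 8 mm thick (its x axis) x 70 mm wide (y) x 100 mm tall (z), 150 g, one of the plates to be filed, standing in one of the jig's slots at the start, centred across it. This point is its centre, 50 mm below its top edge. Absent in some starts (None).
- plate2_mid (a point): Aluminium plate, 8 mm thick (its x axis) x 70 mm wide (y) x 100 mm tall (z), 150 g, one of the plates to be filed, standing in one of the jig's slots at the start, centred across it. This point is its centre, 50 mm below its top edge. Absent in some starts (None).
- plate3_mid (a point): Aluminium plate, 8 mm thick (its x axis) x 70 mm wide (y) x 100 mm tall (z), 150 g, one of the plates to be filed, standing in one of the jig's slots at the start, centred across it. This point is its centre, 50 mm below its top edge. Absent in some starts (None).
- plate0: The same plate as plate0_mid; origin at the centre of its lower edge.
- plate1: The same plate as plate1_mid; origin at the centre of its lower edge.
- plate2: The same plate as plate2_mid; origin at the centre of its lower edge.
- plate3: The same plate as plate3_mid; origin at the centre of its lower edge.
- rack: White slotted storage rack, fixed, 229 (x) x 90 (y) mm, ribs up to z = 58.5 mm. Origin: centre of the underside, at trolley height; x along its length. A plate that is home stands on the slot floor, its centre at z = 60 mm, its faces square to x, centred across the rack (y = 0, give or take 10 mm).
- rack_floor (a point): Point on the rack's middle at the level of its slot floors, 10 mm above its underside; axes as the rack's. 5 slots across it at x = -80, -40, 0, +40 and +80 mm from here, each 11 mm wide in x, open at both y ends; straight walls 34 mm high, above them half-round rib tops (radius 14.5 mm) that guide a plate in.
- stored0_mid (a point): Aluminium plate, 8 mm thick (its x axis) x 70 mm wide (y) x 100 mm tall (z), 150 g, finished already, standing in the rack's slot at x = -40 mm. This point is its centre, 50 mm below its top edge. It stays there.
- stored1_mid (a point): Aluminium plate, 8 mm thick (its x axis) x 70 mm wide (y) x 100 mm tall (z), 150 g, finished already, standing in the rack's slot at x = 40 mm. This point is its centre, 50 mm below its top edge. It stays there.
- stored0: The same plate as stored0_mid; origin at the centre of its lower edge.
- stored1: The same plate as stored1_mid; origin at the centre of its lower edge.
- file_grip (a point): Flat file in a holder, 350 g: steel blade 200 (x) x 28 x 6 mm underneath; on its middle a 12 mm wide spine up to 16 mm, then a wooden grip 75 (x) x 22 x 40 mm (16 to 56 mm above the blade's underside). This point is the grip's centre, 36 mm above the blade's underside, over its middle. Lies on the mat at the start; pinch the wood across its 22 mm width from above.
- file: The same file; origin at the middle of the blade's underside, x along the blade, z up when the blade is down.
- mat: Black rubber mat for the file, 240 (x) x 100 (y) x 4 mm, fixed. Origin at the centre of its underside, at trolley height.
There are look-alikes about, which are no part of the job. Leave any pink look-alike of the stored0 alone. What is shaped like the plate0 but red is not meant.

How it is judged:
By the outcome, as a careful person would: the job done as asked, in the order asked, and still so for the second after the job is handed in, with the robot touching nothing.
Of plate0, plate1, plate2, plate3 only 2 to 3 are there at a start; the rules pass over those that are not, and their reading is None.
At some moment in a run one of file may be knocked a few centimetres aside while the robot is not near it.
It also fails if it takes over 210 s, if anything falls off the work surface, if the arm or the gripper's body presses on something with over 40 N, if the wrist force passes 120 N, or if a joint passes its speed limit or range.

## Working session

There is one attempt and no reset: what is moved stays moved. The work goes in short steps, Python scripts to look and compute and a tool call to move; the robot and the scene stay as the last step left them, time stands still between calls to the robot, and variables do not carry over. Pictures are saved under pics/ and viewed, at most 14 in all, crops included, and the job is handed in when it is done.

Besides the shell and the picture viewer there is one more tool, called after ">>>" as name([rows], argument=value, ...), one row to a line, values as JSON. move_arm: Moves the arm, as the interface text tells. Its arguments: {"type":"object","properties":{"rows":{"type":"array"}},"required":["rows"]}

```bash
mkdir -p pics; ls
cat > h.py <<'E'
import numpy as np, cv2
from workcell import bot, viewer
from scipy.spatial.transform import Rotation as R
def grab(n,save=None):
    m=viewer.camera_model(n); p,d=viewer.grab_frame(n)
    if save: cv2.imwrite('pics/'+save,p[:,:,::-1])
    return p,d,m
def cloud(d,m):
    h,w=d.shape; f=h/2/np.tan(np.radians(m['fovy'])/2)
    v,u=np.mgrid[:h,:w]
    c=np.stack([(u-m['cx'])/f*d,(v-m['cy'])/f*d,d],-1)
    Rm=cv2.Rodrigues(np.array(m['rvec'],float))[0]
    W=(c-np.array(m['tvec']).ravel())@Rm
    W[d==0]=np.nan
    return W
def st():
    s=bot.get_state(); return s
E
python3 - <<'E'
from h import *
s=st(); print(s)
for n in('scene','top','wrist'):
    p,d,m=grab(n,n+'0.png'); print(n,m); np.savez('/tmp/'+n,p=p,d=d,W=cloud(d,m))
E
```

```text
pics
{'time_s': 0.0, 'qpos': array([-1.26501208,  0.46837737, -0.01160563,  1.60360264,  0.00599613,
        1.07136663, -0.05632425]), 'qvel': array([-0.00175791,  0.00070497, -0.00091591, -0.0021815 , -0.00055717,
       -0.0009786 ,  0.00112981]), 'effort': array([ 6.26365436e-04, -5.20571172e+01, -1.20333990e-02, -2.43756455e+01,
       -5.66509995e-02,  1.70196063e-02,  1.53990950e-04]), 'ee_pos': array([0.22201072, 0.61030946, 0.2136489 ]), 'tcp_rot': array([ 1.73552619e-01,  9.84824223e-01, -8.54836110e-04, -9.15464562e-05]), 'contact_force': array([ 0.11441744, -0.70848231,  0.28406282]), 'wrist_torque': array([-0.0085416 ,  0.01501589, -0.02464527]), 'gripper_force': 0.0, 'width': 0.0918378678457595}
scene {'fovy': 49.475997581688326, 'cx': 321.1852967252084, 'cy': 204.72290720370282, 'rvec': array([ 1.10939126,  2.45507915, -0.89360618]), 'tvec': array([ 0.27258408, -0.22281809,  1.27947446])}
top {'fovy': 48.62088072389591, 'cx': 316.0161065968546, 'cy': 198.859747152977, 'rvec': array([ 2.21354262, -2.15392   ,  0.07502831]), 'tvec': array([0.04978392, 0.48309366, 1.08727572])}
wrist {'fovy': 62.872802125190674, 'cx': 323.2249779307424, 'cy': 200.6047092045312, 'rvec': array([-2.3629914 , -1.65653008, -0.24756888]), 'tvec': array([-0.64944571, -0.03326544,  0.39144553])}
```

View pics/top0.png

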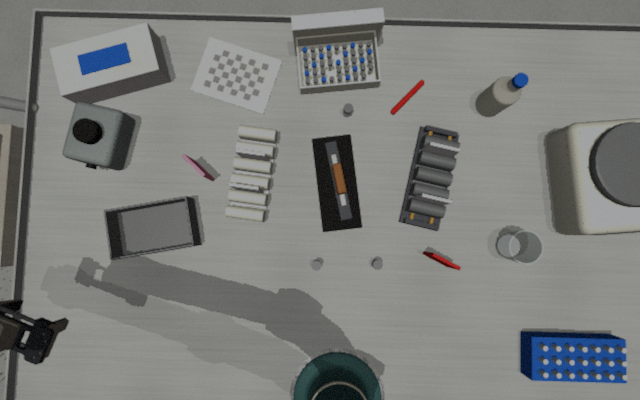

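View pics/scene0.png

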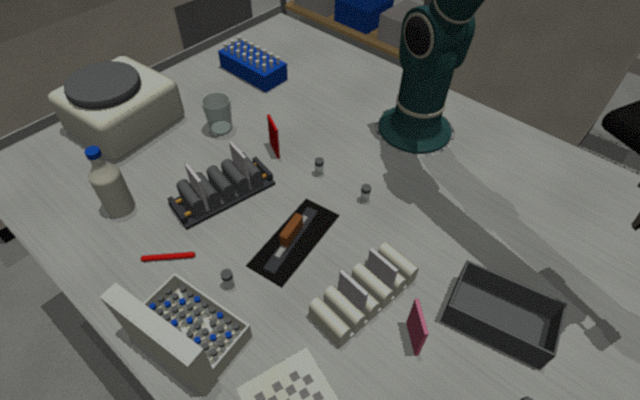

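The top view shows the file on its black mat at (337,182), the jig at (430,177) with two plates at about (443,147) and (433,197), and the white rack at (252,173) with stored plates at about (253,152) and (250,183). The look-alikes are the red plate at (440,260) and the pink one at (200,167); both lie outside the jig and rack, so I'll leave them alone. Next I'll confirm this in an enlarged crop and measure.

Run:
```python
from h import *
z=np.load('/tmp/top.npz');p,d,W=z['p'],z['d'],z['W']
c=p[110:240,215:475][:,:,::-1]
cv2.imwrite('pics/c1.png',cv2.resize(c,(780,390),interpolation=cv2.INTER_CUBIC))
hsv=cv2.cvtColor(p,cv2.COLOR_RGB2HSV)
print('table z',np.nanmedian(W[280:330,200:300,2]))
def rect(mask,name,zlo,zhi):
    mk=mask&(W[...,2]>zlo)&(W[...,2]<zhi)
    P=W[mk]; 
    r=cv2.minAreaRect(P[:,:2].astype(np.float32)*1000); print(name,len(P),r,'medz',np.median(P[:,2]),'mean',P.mean(0))
def box(u0,u1,v0,v1):
    b=np.zeros(d.shape,bool); b[v0:v1,u0:u1]=1; return b
dark=hsv[...,2]<50
rect(box(305,370,125,240)&dark,'mat',-.01,.012)
rect(box(325,350,150,210)&(hsv[...,1]>90)&(hsv[...,2]>60),'grip',.03,.1)
rect(box(305,370,125,240),'blade',.0075,.016)
rect(box(395,470,115,235),'jigbed',.007,.02)
rect(box(395,470,115,235),'jighigh',.08,.14)
rect(box(395,470,115,235),'ribs',.05,.07)
rect(box(220,285,115,225),'rackribs',.05,.065)
rect(box(220,285,115,225),'rack',.01,.065)
for v0,v1 in((130,170),(170,215)):
    rect(box(395,470,v0,v1),'plate',.107,.13)
for v0,v1 in((135,168),(168,215)):
    rect(box(225,285,v0,v1),'stored',.1,.125)
```

```text
table z -0.001043449419879917
mat 2597 ((525.8309936523438, 12.46866226196289), (236.83920288085938, 96.63510131835938), 8.364117622375488) medz 0.0029106450242080374 mean [0.5223404  0.01401935 0.00292634]
grip 281 ((531.2696533203125, 7.83079719543457), (73.12323760986328, 21.171573638916016), 13.340388298034668) medz 0.058176643055677484 mean [0.53056205 0.00852684 0.05698695]
blade 403 ((519.3973388671875, 2.0414276123046875), (224.92437744140625, 91.2810287475586), 3.4418272972106934) medz 0.0093656311026162 mean [0.5273552  0.00756529 0.00979849]
jigbed 775 ((544.3070678710938, -221.21275329589844), (101.03113555908203, 250.5157470703125), 78.1942367553711) medz 0.010351150643977665 mean [ 0.53585721 -0.20106429  0.01152748]
jighigh 405 ((543.5687255859375, -220.3856658935547), (70.48838806152344, 131.4735107421875), 81.37881469726562) medz 0.11472044623665192 mean [ 0.54962177 -0.21998711  0.10828965]
ribs 2023 ((543.8369750976562, -221.24362182617188), (85.68550872802734, 189.84481811523438), 78.1117172241211) medz 0.06354905271068072 mean [ 0.53797233 -0.21778417  0.06265364
[... 359 characters left out ...]

plate 134 ((603.8331909179688, -229.6116180419922), (70.41620635986328, 9.64742660522461), 77.58935546875) medz 0.1166901403241341 mean [ 0.60265982 -0.22930331  0.11600141]
plate 127 ((484.70654296875, -211.5577392578125), (70.61516571044922, 8.655101776123047), 78.06806182861328) medz 0.11677664731418982 mean [ 0.48422495 -0.21149423  0.11631546]
stored 122 ((580.0382690429688, 216.83570861816406), (68.10255432128906, 8.61088752746582), 83.11270141601562) medz 0.1083183339452585 mean [0.57952541 0.21640434 0.10794746]
stored 116 ((501.2100830078125, 229.1912384033203), (69.04930114746094, 8.185843467712402), 83.4926528930664) medz 0.1083961663081435 mean [0.50088386 0.22912363 0.10832652]
```

View pics/c1.png

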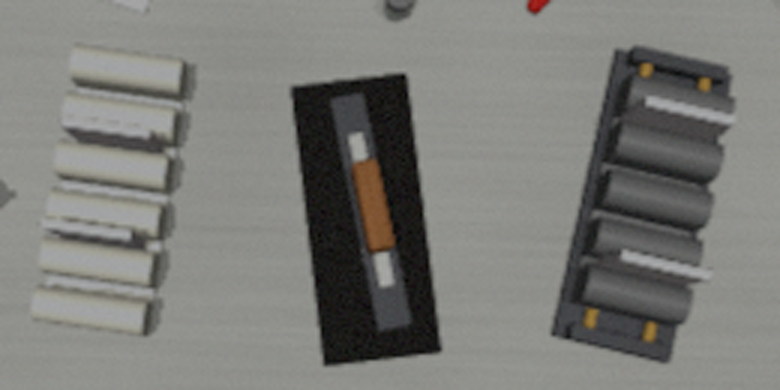

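Enlarged crop confirms: jig plates at crop (690,110) and (665,265), i.e. slots +60 and -60; stored plates at (110,130) and (90,230); file on the mat, grip at (374,205). The red and pink ones are outside.

```bash
cat >> h.py <<'E'
JIG=np.array([.5443,-.2212]);JY=np.radians(-11.9)
RACK=np.array([.5406,.2228]);RY=np.radians(-6.6)
def loc(o,yaw,x,y=0): return o+np.array([x*np.cos(yaw)-y*np.sin(yaw),x*np.sin(yaw)+y*np.cos(yaw)])
def goto(x,y,z,yawdeg,tag=''):
    """tool down, tool x at yaw; offset/turn from measured pose"""
    s=st(); Rc=R.from_quat(s['tcp_rot']); a=np.radians(yawdeg)
    Rt=R.from_matrix(np.array([[np.cos(a),np.sin(a),0],[np.sin(a),-np.cos(a),0],[0,0,-1]]))
    off=Rc.inv().apply(np.array([x,y,z])-s['ee_pos'])*1000
    tr=(Rc.inv()*Rt).as_rotvec()
    print(tag,'off',off.round(1),'turn',tr.round(3))
def brief():
    s=st(); Rm=R.from_quat(s['tcp_rot']).as_matrix()
    print('t',round(s['time_s'],2),'p',s['ee_pos'].round(4),'yaw',round(np.degrees(np.arctan2(Rm[1,0],Rm[0,0])),2),'zax',Rm[:,2].round(3),'F',s['contact_force'].round(1),'w',round(s['width'],4),'g',round(s['gripper_force'],1),'q7',s['qpos'][6].round(2))
E
python3 -c "
from h import *
brief(); goto(.5313,.0078,.17,193.3)"
```

```text
t 0.15 p [0.2221 0.6104 0.2139] yaw 160.01 zax [-0.    -0.001 -1.   ] F [ 0.9 -0.3  0.6] w 0.092 g 0.0 q7 -0.06
 off [-496.6 -460.6   44.5] turn [-0.001 -0.    -0.581]
```

>>> move_arm([
  {"fingers":1,"offset":[-42,-40,0],"turn":[0,0,-0.07]},
  {"fingers":1,"offset":[-84,-80,0],"turn":[0,0,-0.14]},
  {"fingers":1,"offset":[-126,-118,0],"turn":[0,0,-0.21]},
  {"fingers":1,"offset":[-168,-157,0],"turn":[0,0,-0.28]},
  {"fingers":1,"offset":[-210,-196,0],"turn":[0,0,-0.35]},
  {"fingers":1,"offset":[-252,-235,0],"turn":[0,0,-0.42]},
  {"fingers":1,"offset":[-294,-274,0],"turn":[0,0,-0.49]},
  {"fingers":1,"offset":[-336,-313,0],"turn":[0,0,-0.56]},
])

```text
time_s: 1.15
ee_pos: [0.4315, 0.2001, 0.2147]
tcp_rot: [-0.107, 0.994, 0.0, 0.0]
contact_force: [0.4, 0.7, -1.1]
width: 0.0918
gripper_force: 0.0
```

```bash
python3 -c "
from h import *
brief(); goto(.5313,.0078,.17,193.3)"
```

```text
t 1.15 p [0.4315 0.2001 0.2147] yaw -167.76 zax [ 0.  0. -1.] F [ 0.4  0.7 -1.1] w 0.0918 g 0.0 q7 1.3
 off [ -56.7 -209.1   44.7] turn [ 0.     0.    -0.018]
```

>>> move_arm([
  {"fingers":1,"offset":[-14,-52,11],"turn":[0,0,-0.018]},
  {"fingers":1,"offset":[-28,-104,22],"turn":[0,0,-0.018]},
  {"fingers":1,"offset":[-42,-156,33],"turn":[0,0,-0.018]},
  {"fingers":1,"offset":[-57,-209,45],"turn":[0,0,-0.018]},
  {"fingers":1,"offset":[-57,-209,45],"turn":[0,0,-0.018]},
])

```text
time_s: 1.78
ee_pos: [0.531, 0.0046, 0.1686]
tcp_rot: [-0.11, 0.994, -0.001, -0.001]
contact_force: [-2.1, 0.7, -0.3]
width: 0.0919
gripper_force: 0.0
```

```bash
cat > grip.py <<'E'
from h import *
p,d,m=grab('wrist'); W=cloud(d,m); hsv=cv2.cvtColor(p,cv2.COLOR_RGB2HSV)
cv2.imwrite('pics/w1.png',p[:,:,::-1])
mk=(hsv[...,1]>90)&(hsv[...,2]>50)&(W[...,2]>.035)&(W[...,2]<.075)&(hsv[...,0]<20)&(np.abs(W[...,1])<.12)
P=W[mk]; print(len(P),np.median(P[:,2])); T=P[P[:,2]>np.median(P[:,2])-.006]
r=cv2.minAreaRect((T[:,:2]*1000).astype(np.float32)); print(r)
E
python3 -c "
from h import *
brief()
import grip
p,d,m=grab('top'); W=cloud(d,m); "
```

```text
t 1.77 p [0.531  0.0046 0.1686] yaw -167.31 zax [-0.001 -0.002 -1.   ] F [-2.1  0.7 -0.3] w 0.0919 g 0.0 q7 1.81
1913 0.05860799167467183
((531.4618530273438, 9.564010620117188), (73.41209411621094, 21.212913513183594), 13.594667434692383)
```

```bash
python3 -c "
from h import *
brief(); goto(.5314,.0088,.022,193.4)"
```

```text
t 1.88 p [0.5301 0.0093 0.1691] yaw -166.94 zax [-0.001  0.    -1.   ] F [-0.2  0.6 -0.1] w 0.0921 g 0.0 q7 1.81
 off [ -1.3  -0.9 147.1] turn [ 0.    -0.001 -0.006]
```

>>> move_arm([
  {"fingers":0,"offset":[-1,-1,45],"turn":[0,0,-0.006]},
  {"fingers":0,"offset":[-1,-1,90],"turn":[0,0,-0.006]},
  {"fingers":0,"offset":[-1,-1,120],"turn":[0,0,-0.006]},
  {"fingers":0,"offset":[-1,-1,140],"turn":[0,0,-0.006]},
  {"fingers":0,"offset":[-1,-1,147],"turn":[0,0,-0.006]},
  {"fingers":0,"offset":[-1,-1,147],"turn":[0,0,-0.006]},
  {"fingers":-1,"offset":[-1,-1,147],"turn":[0,0,-0.006]},
  {"fingers":-1,"offset":[-1,-1,147],"turn":[0,0,-0.006]},
])

```text
time_s: 2.88
ee_pos: [0.5323, 0.0089, 0.0235]
tcp_rot: [-0.117, 0.993, 0.0, 0.001]
contact_force: [-0.4, 0.1, -0.3]
width: 0.028
gripper_force: 0.0
```

>>> move_arm([
  {"fingers":-1,"offset":[0,0,0],"turn":[0,0,0]},
  {"fingers":-1,"offset":[0,0,0],"turn":[0,0,0]},
  {"fingers":-1,"offset":[0,0,-5],"turn":[0,0,0]},
  {"fingers":-1,"offset":[0,0,-20],"turn":[0,0,0]},
  {"fingers":-1,"offset":[0,0,-60],"turn":[0,0,0]},
  {"fingers":-1,"offset":[0,0,-110],"turn":[0,0,0]},
  {"fingers":-1,"offset":[0,0,-150],"turn":[0,0,0]},
  {"fingers":-1,"offset":[0,0,-150],"turn":[0,0,0]},
])

```text
time_s: 3.88
ee_pos: [0.5338, 0.0086, 0.1762]
tcp_rot: [-0.117, 0.993, 0.0, 0.004]
contact_force: [-0.4, -0.0, -4.0]
width: 0.0218
gripper_force: 30.0
```

```bash
python3 -c "
from h import *
brief(); a=loc(JIG,JY,-.037); print(a); goto(a[0],a[1],.172,168.1)"
```

```text
t 3.88 p [0.5338 0.0086 0.1762] yaw -166.55 zax [ 0.007  0.001 -1.   ] F [-0.4 -0.  -4. ] w 0.0218 g 30.0 q7 1.82
[ 0.50809517 -0.21357045]
 off [  76.7 -210.1    3.8] turn [0.001 0.007 0.442]
```

>>> move_arm([
  {"fingers":-1,"offset":[13,-36,0],"turn":[0,0,0.08]},
  {"fingers":-1,"offset":[26,-71,0],"turn":[0,0,0.16]},
  {"fingers":-1,"offset":[39,-106,0],"turn":[0,0,0.24]},
  {"fingers":-1,"offset":[52,-141,0],"turn":[0,0,0.32]},
  {"fingers":-1,"offset":[64,-176,0],"turn":[0,0,0.4]},
  {"fingers":-1,"offset":[77,-210,4],"turn":[0,0.004,0.442]},
  {"fingers":-1,"offset":[77,-210,4],"turn":[0,0.004,0.442]},
  {"fingers":-1,"offset":[77,-210,4],"turn":[0,0.004,0.442]},
])

```text
time_s: 4.88
ee_pos: [0.5049, -0.2125, 0.1673]
tcp_rot: [0.103, 0.995, 0.0, -0.003]
contact_force: [0.4, -0.0, -4.2]
width: 0.0218
gripper_force: 30.0
```

```bash
python3 -c "
from h import *
brief(); a=loc(JIG,JY,-.038); goto(a[0],a[1],.145,168.1); brief()
p,d,m=grab('wrist','w2.png')
p,d,m=grab('scene'); cv2.imwrite('pics/s2.png',cv2.resize(p[80:280,100:360,::-1],None,fx=3,fy=3))
"
```

```text
t 4.88 p [ 0.5049 -0.2125  0.1673] yaw 168.17 zax [-0.006  0.001 -1.   ] F [ 0.4 -0.  -4.2] w 0.0218 g 30.0 q7 1.87
 off [-2.5 -0.4 22.3] turn [-0.    -0.006  0.001]
t 4.88 p [ 0.5049 -0.2125  0.1673] yaw 168.17 zax [-0.006  0.001 -1.   ] F [ 0.4 -0.  -4.2] w 0.0218 g 30.0 q7 1.87
```

View pics/s2.png

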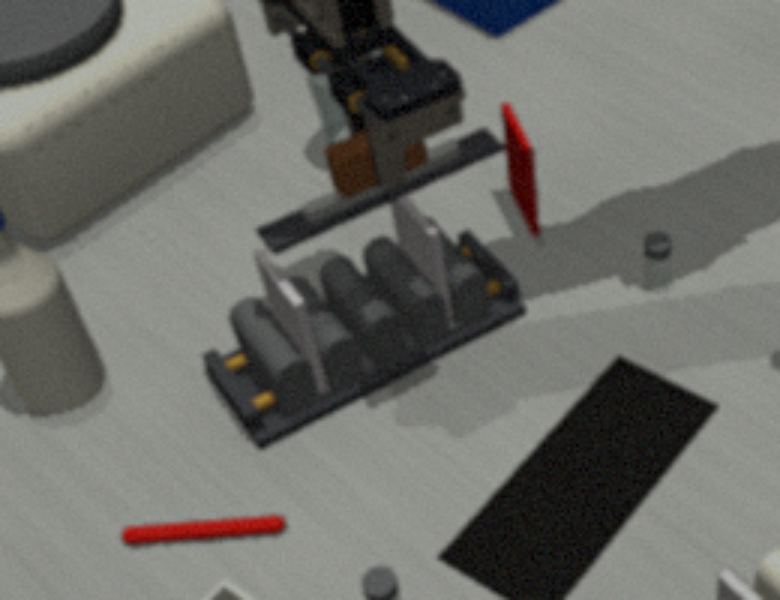

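The picture shows the file held level over the two jig plates (crop (280,270) and (420,220)), and the red look-alike is clear of it. I'll lower the file gently.

>>> move_arm([
  {"fingers":-1,"offset":[-3,0,10],"turn":[0,-0.006,0]},
  {"fingers":-1,"offset":[-3,0,20],"turn":[0,-0.006,0]},
  {"fingers":-1,"offset":[-3,0,24],"turn":[0,-0.006,0]},
  {"fingers":-1,"offset":[-3,0,24],"turn":[0,-0.006,0]},
  {"fingers":-1,"offset":[-3,0,24],"turn":[0,-0.006,0]},
])

```text
time_s: 5.6
ee_pos: [0.5087, -0.2142, 0.1447]
tcp_rot: [0.103, 0.995, -0.001, 0.001]
contact_force: [0.1, -0.1, -4.8]
width: 0.0217
gripper_force: 30.0
```

```bash
python3 -c "
from h import *
brief(); a=loc(JIG,JY,-.038); goto(a[0],a[1],.139,168.1);b=loc(JIG,JY,.038); goto(b[0],b[1],.139,168.1)
"
```

```text
t 5.6 p [ 0.5087 -0.2142  0.1447] yaw 168.14 zax [ 0.002 -0.001 -1.   ] F [ 0.1 -0.1 -4.8] w 0.0217 g 30.0 q7 1.89
 off [1.8 0.5 5.7] turn [-0.001  0.003  0.001]
 off [-74.2   0.5   5.9] turn [-0.001  0.003  0.001]
```

>>> move_arm([
  {"fingers":-1,"offset":[1,0,3],"turn":[0,0,0]},
  {"fingers":-1,"offset":[1,0,5],"turn":[0,0,0]},
  {"fingers":-1,"offset":[1,0,5],"turn":[0,0,0]},
  {"fingers":-1,"offset":[1,0,5],"turn":[0,0,0]},
])

```text
time_s: 6.1
ee_pos: [0.5077, -0.2139, 0.1396]
tcp_rot: [0.103, 0.995, -0.001, 0.001]
contact_force: [-0.7, 0.3, -4.6]
width: 0.022
gripper_force: 30.0
```

>>> move_arm([
  {"fingers":-1,"offset":[0,0,2],"turn":[0,0,0]},
  {"fingers":-1,"offset":[0,0,2],"turn":[0,0,0]},
  {"fingers":-1,"offset":[0,0,2],"turn":[0,0,0]},
])

```text
time_s: 6.48
ee_pos: [0.5076, -0.2139, 0.1376]
tcp_rot: [0.103, 0.995, -0.001, 0.001]
contact_force: [-0.1, 0.1, -3.8]
width: 0.0217
gripper_force: 30.0
```

>>> move_arm([
  {"fingers":-1,"offset":[0,0,1],"turn":[0,0,0]},
  {"fingers":-1,"offset":[0,0,1],"turn":[0,0,0]},
  {"fingers":-1,"offset":[0,0,1],"turn":[0,0,0]},
])

```text
time_s: 6.85
ee_pos: [0.5082, -0.214, 0.1372]
tcp_rot: [0.103, 0.995, -0.001, 0.002]
contact_force: [-1.1, -0.1, 3.5]
width: 0.0219
gripper_force: 30.0
```

>>> move_arm([
  {"fingers":-1,"offset":[0,0,1],"turn":[0,0,0]},
  {"fingers":-1,"offset":[0,0,1],"turn":[0,0,0]},
  {"fingers":-1,"offset":[0,0,1],"turn":[0,0,0]},
])

```text
time_s: 7.22
ee_pos: [0.509, -0.2142, 0.1372]
tcp_rot: [0.103, 0.995, -0.001, 0.003]
contact_force: [-0.5, 0.9, 8.7]
width: 0.022
gripper_force: 30.0
```

>>> move_arm([
  {"fingers":-1,"offset":[0,0,-6],"turn":[0,0,0]},
  {"fingers":-1,"offset":[4,0,-6],"turn":[0,0,0]},
  {"fingers":-1,"offset":[4,0,-6],"turn":[0,0,0]},
  {"fingers":-1,"offset":[4,0,-6],"turn":[0,0,0]},
])

```text
time_s: 7.72
ee_pos: [0.5033, -0.2129, 0.1412]
tcp_rot: [0.103, 0.995, -0.0, 0.001]
contact_force: [0.0, 0.5, -3.8]
width: 0.0219
gripper_force: 30.0
```

```bash
python3 -c "
from h import *
brief(); a=loc(JIG,JY,-.04); goto(a[0],a[1],.139,168.1);b=loc(JIG,JY,.04); goto(b[0],b[1],.139,168.1)
"
```

```text
t 7.72 p [ 0.5033 -0.2129  0.1412] yaw 168.15 zax [ 0.001 -0.001 -1.   ] F [ 0.   0.5 -3.8] w 0.0219 g 30.0 q7 1.89
 off [-1.8  0.4  2.2] turn [-0.001  0.001  0.001]
 off [-81.8   0.3   2.3] turn [-0.001  0.001  0.001]
```

>>> move_arm([
  {"fingers":-1,"offset":[0,0,3],"turn":[0,0,0]},
  {"fingers":-1,"offset":[0,0,4.8],"turn":[0,0,0]},
  {"fingers":-1,"offset":[0,0,4.8],"turn":[0,0,0]},
  {"fingers":-1,"offset":[-8,0,4.8],"turn":[0,0,0]},
  {"fingers":-1,"offset":[-16,0,4.8],"turn":[0,0,0]},
  {"fingers":-1,"offset":[-24,0,4.8],"turn":[0,0,0]},
  {"fingers":-1,"offset":[-32,0,4.8],"turn":[0,0,0]},
])

```text
time_s: 8.6
ee_pos: [0.5327, -0.2198, 0.1373]
tcp_rot: [0.104, 0.995, 0.0, -0.002]
contact_force: [-11.0, 3.3, 13.1]
width: 0.022
gripper_force: 30.0
```

>>> move_arm([
  {"fingers":-1,"offset":[-8,0,0],"turn":[0,0,0]},
  {"fingers":-1,"offset":[-16,0,0],"turn":[0,0,0]},
  {"fingers":-1,"offset":[-24,0,0],"turn":[0,0,0]},
])

```text
time_s: 8.98
ee_pos: [0.5563, -0.2249, 0.1373]
tcp_rot: [0.104, 0.995, -0.0, -0.002]
contact_force: [-10.5, 2.0, 10.7]
width: 0.0219
gripper_force: 30.0
```

```bash
python3 -c "
from h import *
brief();b=loc(JIG,JY,.04); goto(b[0],b[1],.1372,168.1)
"
```

```text
t 8.97 p [ 0.5563 -0.2249  0.1373] yaw 168.1 zax [-0.003  0.    -1.   ] F [-10.5   2.   10.7] w 0.0219 g 30.0 q7 1.89
 off [-27.5   1.1   0.1] turn [-0.    -0.003  0.   ]
```

>>> move_arm([
  {"fingers":-1,"offset":[-8,0,-1.5],"turn":[0,0,0]},
  {"fingers":-1,"offset":[-16,0,-1.5],"turn":[0,0,0]},
  {"fingers":-1,"offset":[-24,0,-1.5],"turn":[0,0,0]},
  {"fingers":-1,"offset":[-30,0,-1.5],"turn":[0,0,0]},
])

```text
time_s: 9.48
ee_pos: [0.5884, -0.2307, 0.138]
tcp_rot: [0.103, 0.995, -0.001, 0.001]
contact_force: [-0.4, -0.1, -3.8]
width: 0.0217
gripper_force: 30.0
```

```bash
python3 -c "
from h import *
brief()
"
```

```text
t 9.47 p [ 0.5884 -0.2307  0.138 ] yaw 168.17 zax [ 0.001 -0.001 -1.   ] F [-0.4 -0.1 -3.8] w 0.0217 g 30.0 q7 1.89
```

>>> move_arm([
  {"fingers":-1,"offset":[0,0,-8],"turn":[0,0,0]},
  {"fingers":-1,"offset":[0,0,-15],"turn":[0,0,0]},
  {"fingers":-1,"offset":[30,0,-15],"turn":[0,0,0]},
  {"fingers":-1,"offset":[60,0,-15],"turn":[0,0,0]},
  {"fingers":-1,"offset":[86,0,-15],"turn":[0,0,0]},
  {"fingers":-1,"offset":[86,0,-15],"turn":[0,0,0]},
  {"fingers":-1,"offset":[86,0,-3],"turn":[0,0,0]},
  {"fingers":-1,"offset":[86,0,-3],"turn":[0,0,0]},
])

```text
time_s: 10.48
ee_pos: [0.5037, -0.2128, 0.1402]
tcp_rot: [0.103, 0.995, -0.0, 0.0]
contact_force: [0.1, -0.3, -4.3]
width: 0.0217
gripper_force: 30.0
```

```bash
python3 -c "
from h import *
brief(); a=loc(JIG,JY,-.041); goto(a[0],a[1],.1372,168.1)
"
```

```text
t 10.47 p [ 0.5037 -0.2128  0.1402] yaw 168.17 zax [ 0.    -0.001 -1.   ] F [ 0.1 -0.3 -4.3] w 0.0217 g 30.0 q7 1.89
 off [-0.5  0.1  3. ] turn [-0.001  0.001  0.001]
```

Now lower by 3.2 mm and go forward slowly, reading the force midway.

>>> move_arm([
  {"fingers":-1,"offset":[0,0,3.2],"turn":[0,0,0]},
  {"fingers":-1,"offset":[0,0,3.2],"turn":[0,0,0]},
  {"fingers":-1,"offset":[-4,0,3.2],"turn":[0,0,0]},
  {"fingers":-1,"offset":[-8,0,3.2],"turn":[0,0,0]},
  {"fingers":-1,"offset":[-12,0,3.2],"turn":[0,0,0]},
])

```text
time_s: 11.1
ee_pos: [0.5159, -0.2156, 0.1382]
tcp_rot: [0.103, 0.995, -0.001, 0.001]
contact_force: [0.4, 0.1, -4.4]
width: 0.0217
gripper_force: 30.0
```

>>> move_arm([
  {"fingers":-1,"offset":[-4,0,0],"turn":[0,0,0]},
  {"fingers":-1,"offset":[-8,0,0],"turn":[0,0,0]},
  {"fingers":-1,"offset":[-12,0,0],"turn":[0,0,0]},
  {"fingers":-1,"offset":[-16,0,0],"turn":[0,0,0]},
])

```text
time_s: 11.6
ee_pos: [0.5313, -0.2189, 0.1381]
tcp_rot: [0.103, 0.995, -0.001, 0.001]
contact_force: [0.2, 0.2, -3.7]
width: 0.0219
gripper_force: 30.0
```

```bash
python3 -c "
from h import *
brief()
"
```

```text
t 11.6 p [ 0.5313 -0.2189  0.1381] yaw 168.15 zax [ 0.002 -0.001 -1.   ] F [ 0.2  0.2 -3.7] w 0.0219 g 30.0 q7 1.89
```

>>> move_arm([
  {"fingers":-1,"offset":[-4,0,0.8],"turn":[0,0,0]},
  {"fingers":-1,"offset":[-8,0,0.8],"turn":[0,0,0]},
  {"fingers":-1,"offset":[-12,0,0.8],"turn":[0,0,0]},
])

```text
time_s: 11.98
ee_pos: [0.5427, -0.2213, 0.1374]
tcp_rot: [0.103, 0.995, -0.0, 0.001]
contact_force: [-2.0, 0.7, -0.9]
width: 0.0219
gripper_force: 30.0
```

>>> move_arm([
  {"fingers":-1,"offset":[-4,0,0.4],"turn":[0,0,0]},
  {"fingers":-1,"offset":[-8,0,0.4],"turn":[0,0,0]},
  {"fingers":-1,"offset":[-12,0,0.4],"turn":[0,0,0]},
])

```text
time_s: 12.35
ee_pos: [0.5537, -0.2237, 0.1373]
tcp_rot: [0.103, 0.995, -0.0, -0.0]
contact_force: [-10.4, 3.8, 10.2]
width: 0.0222
gripper_force: 30.0
```

>>> move_arm([
  {"fingers":-1,"offset":[-4,0,0.4],"turn":[0,0,0]},
  {"fingers":-1,"offset":[-8,0,0.4],"turn":[0,0,0]},
  {"fingers":-1,"offset":[-12,0,0.4],"turn":[0,0,0]},
])

```text
time_s: 12.72
ee_pos: [0.5647, -0.2264, 0.1373]
tcp_rot: [0.104, 0.995, -0.0, -0.001]
contact_force: [-10.7, 1.9, 10.2]
width: 0.0217
gripper_force: 30.0
```

>>> move_arm([
  {"fingers":-1,"offset":[-4,0,0],"turn":[0,0,0]},
  {"fingers":-1,"offset":[-8,0,0],"turn":[0,0,0]},
  {"fingers":-1,"offset":[-12,0,0],"turn":[0,0,0]},
])

```text
time_s: 13.1
ee_pos: [0.5765, -0.229, 0.1373]
tcp_rot: [0.104, 0.995, -0.0, -0.001]
contact_force: [-10.9, 1.8, 11.2]
width: 0.0217
gripper_force: 30.0
```

>>> move_arm([
  {"fingers":-1,"offset":[-2,0,-8],"turn":[0,0,0]},
  {"fingers":-1,"offset":[0,0,-15],"turn":[0,0,0]},
  {"fingers":-1,"offset":[30,0,-15],"turn":[0,0,0]},
  {"fingers":-1,"offset":[60,0,-15],"turn":[0,0,0]},
  {"fingers":-1,"offset":[76,0,-15],"turn":[0,0,0]},
  {"fingers":-1,"offset":[76,0,-15],"turn":[0,0,0]},
  {"fingers":-1,"offset":[76,0,-3.8],"turn":[0,0,0]},
  {"fingers":-1,"offset":[76,0,-3.8],"turn":[0,0,0]},
])

```text
time_s: 14.1
ee_pos: [0.5037, -0.2128, 0.1391]
tcp_rot: [0.103, 0.995, -0.001, 0.0]
contact_force: [-0.6, -0.8, -4.0]
width: 0.0218
gripper_force: 30.0
```

>>> move_arm([
  {"fingers":-1,"offset":[0,0,1.5],"turn":[0,0,0]},
  {"fingers":-1,"offset":[0,0,3],"turn":[0,0,0]},
  {"fingers":-1,"offset":[0,0,3],"turn":[0,0,0]},
  {"fingers":-1,"offset":[-4,0,3],"turn":[0,0,0]},
])

```text
time_s: 14.6
ee_pos: [0.5077, -0.214, 0.1375]
tcp_rot: [0.103, 0.995, -0.0, 0.001]
contact_force: [1.0, -0.8, -3.1]
width: 0.0218
gripper_force: 30.0
```

```bash
python3 -c "
from h import *
brief(); a=loc(JIG,JY,0); goto(a[0],a[1],.1372,168.1)
"
```

```text
t 14.6 p [ 0.5077 -0.214   0.1375] yaw 168.14 zax [ 0.002 -0.001 -1.   ] F [ 1.  -0.8 -3.1] w 0.0218 g 30.0 q7 1.89
 off [-37.3   0.4   0.4] turn [-0.001  0.002  0.001]
```

>>> move_arm([
  {"fingers":-1,"offset":[0,0,0.4],"turn":[0,0,0]},
  {"fingers":-1,"offset":[0,0,0.4],"turn":[0,0,0]},
])

```text
time_s: 14.85
ee_pos: [0.5081, -0.214, 0.1374]
tcp_rot: [0.103, 0.995, -0.001, 0.002]
contact_force: [0.2, 0.5, 0.9]
width: 0.0218
gripper_force: 30.0
```

>>> move_arm([
  {"fingers":-1,"offset":[-4,0,0],"turn":[0,0,0]},
  {"fingers":-1,"offset":[-8,0,0],"turn":[0,0,0]},
  {"fingers":-1,"offset":[-12,0,0],"turn":[0,0,0]},
])

```text
time_s: 15.22
ee_pos: [0.5184, -0.2163, 0.1373]
tcp_rot: [0.103, 0.995, -0.0, -0.0]
contact_force: [-5.8, 1.4, 7.8]
width: 0.0217
gripper_force: 30.0
```

>>> move_arm([
  {"fingers":-1,"offset":[-4,0,-0.4],"turn":[0,0,0]},
  {"fingers":-1,"offset":[-8,0,-0.4],"turn":[0,0,0]},
  {"fingers":-1,"offset":[-12,0,-0.4],"turn":[0,0,0]},
])

```text
time_s: 15.6
ee_pos: [0.5292, -0.2187, 0.1373]
tcp_rot: [0.104, 0.995, 0.0, -0.001]
contact_force: [-7.9, 2.0, 8.5]
width: 0.0214
gripper_force: 30.0
```

>>> move_arm([
  {"fingers":-1,"offset":[-4,0,0],"turn":[0,0,0]},
  {"fingers":-1,"offset":[-8,0,0],"turn":[0,0,0]},
  {"fingers":-1,"offset":[-12,0,0],"turn":[0,0,0]},
])

```text
time_s: 15.98
ee_pos: [0.541, -0.2212, 0.1373]
tcp_rot: [0.104, 0.995, -0.0, -0.001]
contact_force: [-7.5, 1.3, 6.7]
width: 0.0218
gripper_force: 30.0
```

>>> move_arm([
  {"fingers":-1,"offset":[-4,0,-0.5],"turn":[0,0,0]},
  {"fingers":-1,"offset":[-8,0,-0.5],"turn":[0,0,0]},
  {"fingers":-1,"offset":[-12,0,-0.5],"turn":[0,0,0]},
])

```text
time_s: 16.35
ee_pos: [0.5545, -0.2237, 0.1375]
tcp_rot: [0.103, 0.995, -0.0, 0.001]
contact_force: [-2.5, 0.2, -1.4]
width: 0.0221
gripper_force: 30.0
```

>>> move_arm([
  {"fingers":-1,"offset":[-4,0,0],"turn":[0,0,0]},
  {"fingers":-1,"offset":[-8,0,0],"turn":[0,0,0]},
  {"fingers":-1,"offset":[-12,0,0],"turn":[0,0,0]},
])

```text
time_s: 16.73
ee_pos: [0.5669, -0.2262, 0.1377]
tcp_rot: [0.103, 0.995, -0.001, 0.001]
contact_force: [-0.2, -0.2, -4.1]
width: 0.0221
gripper_force: 30.0
```

>>> move_arm([
  {"fingers":-1,"offset":[-4,0,0],"turn":[0,0,0]},
  {"fingers":-1,"offset":[-8,0,0],"turn":[0,0,0]},
  {"fingers":-1,"offset":[-11,0,0],"turn":[0,0,0]},
])

```text
time_s: 17.1
ee_pos: [0.5775, -0.2285, 0.1379]
tcp_rot: [0.103, 0.995, -0.001, 0.001]
contact_force: [0.6, -0.7, -3.2]
width: 0.0216
gripper_force: 30.0
```

```bash
python3 -c "
from h import *
brief(); a=loc(JIG,JY,-.04); goto(a[0],a[1],.1372,168.1)
"
```

```text
t 17.1 p [ 0.5775 -0.2285  0.1379] yaw 168.15 zax [ 0.002 -0.001 -1.   ] F [ 0.6 -0.7 -3.2] w 0.0216 g 30.0 q7 1.89
 off [74.   0.4  0.5] turn [-0.001  0.002  0.001]
```

>>> move_arm([
  {"fingers":-1,"offset":[0,0,-8],"turn":[0,0,0]},
  {"fingers":-1,"offset":[0,0,-15],"turn":[0,0,0]},
  {"fingers":-1,"offset":[30,0,-15],"turn":[0,0,0]},
  {"fingers":-1,"offset":[60,0,-15],"turn":[0,0,0]},
  {"fingers":-1,"offset":[76,0,-15],"turn":[0,0,0]},
  {"fingers":-1,"offset":[76,0,-15],"turn":[0,0,0]},
  {"fingers":-1,"offset":[76,0,-3],"turn":[0,0,0]},
  {"fingers":-1,"offset":[76,0,-3],"turn":[0,0,0]},
])

```text
time_s: 18.1
ee_pos: [0.5028, -0.2126, 0.1395]
tcp_rot: [0.103, 0.995, -0.001, 0.0]
contact_force: [-0.2, -0.1, -4.5]
width: 0.0221
gripper_force: 30.0
```

>>> move_arm([
  {"fingers":-1,"offset":[0,0,1.5],"turn":[0,0,0]},
  {"fingers":-1,"offset":[0,0,3.1],"turn":[0,0,0]},
  {"fingers":-1,"offset":[0,0,3.1],"turn":[0,0,0]},
  {"fingers":-1,"offset":[0,0,3.1],"turn":[0,0,0]},
])

```text
time_s: 18.6
ee_pos: [0.5028, -0.2129, 0.1377]
tcp_rot: [0.103, 0.995, -0.001, 0.001]
contact_force: [0.8, -0.5, -4.0]
width: 0.0219
gripper_force: 30.0
```

>>> move_arm([
  {"fingers":-1,"offset":[-3,0,0],"turn":[0,0,0]},
  {"fingers":-1,"offset":[-6,0,0],"turn":[0,0,0]},
])

```text
time_s: 18.85
ee_pos: [0.509, -0.2141, 0.1378]
tcp_rot: [0.103, 0.995, -0.001, 0.001]
contact_force: [-0.1, 0.3, -4.3]
width: 0.0219
gripper_force: 30.0
```

>>> move_arm([
  {"fingers":-1,"offset":[0,0,-3],"turn":[0,0,0]},
  {"fingers":-1,"offset":[7,0,-3],"turn":[0,0,0]},
  {"fingers":-1,"offset":[7,0,-1],"turn":[0,0,0]},
  {"fingers":-1,"offset":[7,0,0.5],"turn":[0,0,0]},
  {"fingers":-1,"offset":[7,0,0.5],"turn":[0,0,0]},
  {"fingers":-1,"offset":[3,0,0.5],"turn":[0,0,0]},
])

```text
time_s: 19.6
ee_pos: [0.5053, -0.2134, 0.1373]
tcp_rot: [0.103, 0.995, -0.0, 0.001]
contact_force: [-3.1, 0.4, 0.1]
width: 0.0217
gripper_force: 30.0
```

>>> move_arm([
  {"fingers":-1,"offset":[-4,0,0],"turn":[0,0,0]},
  {"fingers":-1,"offset":[-8,0,0],"turn":[0,0,0]},
])

```text
time_s: 19.85
ee_pos: [0.5132, -0.2151, 0.1373]
tcp_rot: [0.103, 0.995, -0.0, 0.0]
contact_force: [-5.8, 1.1, 5.1]
width: 0.022
gripper_force: 30.0
```

>>> move_arm([
  {"fingers":-1,"offset":[-4,0,-0.2],"turn":[0,0,0]},
  {"fingers":-1,"offset":[-8,0,-0.2],"turn":[0,0,0]},
  {"fingers":-1,"offset":[-12,0,-0.2],"turn":[0,0,0]},
])

```text
time_s: 20.23
ee_pos: [0.5245, -0.2177, 0.1374]
tcp_rot: [0.103, 0.995, -0.0, 0.0]
contact_force: [-5.7, 0.9, 4.4]
width: 0.0219
gripper_force: 30.0
```

>>> move_arm([
  {"fingers":-1,"offset":[-4,0,0],"turn":[0,0,0]},
  {"fingers":-1,"offset":[-8,0,0],"turn":[0,0,0]},
])

```text
time_s: 20.48
ee_pos: [0.5324, -0.2193, 0.1374]
tcp_rot: [0.103, 0.995, -0.0, 0.0]
contact_force: [-5.7, 1.5, 4.2]
width: 0.022
gripper_force: 30.0
```

>>> move_arm([
  {"fingers":-1,"offset":[-4,0,-0.1],"turn":[0,0,0]},
  {"fingers":-1,"offset":[-8,0,-0.1],"turn":[0,0,0]},
  {"fingers":-1,"offset":[-12,0,-0.1],"turn":[0,0,0]},
])

```text
time_s: 20.85
ee_pos: [0.5448, -0.2218, 0.1374]
tcp_rot: [0.103, 0.995, -0.001, 0.001]
contact_force: [-3.9, 1.5, 2.5]
width: 0.0218
gripper_force: 30.0
```

>>> move_arm([
  {"fingers":-1,"offset":[-4,0,0],"turn":[0,0,0]},
  {"fingers":-1,"offset":[-8,0,0],"turn":[0,0,0]},
  {"fingers":-1,"offset":[-12,0,0.05],"turn":[0,0,0]},
])

```text
time_s: 21.22
ee_pos: [0.5568, -0.2242, 0.1374]
tcp_rot: [0.103, 0.995, -0.001, 0.001]
contact_force: [-3.2, 1.6, -0.1]
width: 0.0213
gripper_force: 30.0
```

>>> move_arm([
  {"fingers":-1,"offset":[-4,0,0.15],"turn":[0,0,0]},
  {"fingers":-1,"offset":[-8,0,0.2],"turn":[0,0,0]},
  {"fingers":-1,"offset":[-12,0,0.2],"turn":[0,0,0]},
])

```text
time_s: 21.6
ee_pos: [0.5685, -0.2267, 0.1374]
tcp_rot: [0.103, 0.995, -0.001, 0.001]
contact_force: [-4.4, 0.6, 1.6]
width: 0.0218
gripper_force: 30.0
```

>>> move_arm([
  {"fingers":-1,"offset":[-4,0,0.05],"turn":[0,0,0]},
  {"fingers":-1,"offset":[-8,0,0.1],"turn":[0,0,0]},
  {"fingers":-1,"offset":[-12,0,0.1],"turn":[0,0,0]},
  {"fingers":-1,"offset":[-15,0,0.1],"turn":[0,0,0]},
])

```text
time_s: 22.1
ee_pos: [0.583, -0.2298, 0.1374]
tcp_rot: [0.103, 0.995, -0.001, 0.001]
contact_force: [-5.7, 1.1, 4.0]
width: 0.0221
gripper_force: 30.0
```

```bash
python3 -c "
from h import *
brief(); a=loc(JIG,JY,-.04); goto(a[0],a[1],.1372,168.1)
"
```

```text
t 22.1 p [ 0.583  -0.2298  0.1374] yaw 168.14 zax [ 0.002 -0.001 -1.   ] F [-5.7  1.1  4. ] w 0.0221 g 30.0 q7 1.89
 off [79.7  0.5  0. ] turn [-0.001  0.002  0.001]
```

>>> move_arm([
  {"fingers":-1,"offset":[-1,0,-8],"turn":[0,0,0]},
  {"fingers":-1,"offset":[0,0,-15],"turn":[0,0,0]},
  {"fingers":-1,"offset":[40,0,-15],"turn":[0,0,0]},
  {"fingers":-1,"offset":[80,0,-15],"turn":[0,0,0]},
  {"fingers":-1,"offset":[81,0,-15],"turn":[0,0,0]},
  {"fingers":-1,"offset":[81,0,-3.1],"turn":[0,0,0]},
  {"fingers":-1,"offset":[81,0,-3.1],"turn":[0,0,0]},
  {"fingers":-1,"offset":[81,0,-3.1],"turn":[0,0,0]},
])

```text
time_s: 23.1
ee_pos: [0.5043, -0.2132, 0.1399]
tcp_rot: [0.103, 0.995, -0.001, 0.001]
contact_force: [0.8, 0.4, -3.7]
width: 0.0213
gripper_force: 30.0
```

>>> move_arm([
  {"fingers":-1,"offset":[0,0,1.5],"turn":[0,0,0]},
  {"fingers":-1,"offset":[0,0,3],"turn":[0,0,0]},
  {"fingers":-1,"offset":[0,0,3],"turn":[0,0,0]},
  {"fingers":-1,"offset":[-4,0,3],"turn":[0,0,0]},
])

```text
time_s: 23.6
ee_pos: [0.5077, -0.214, 0.1375]
tcp_rot: [0.103, 0.995, -0.0, 0.001]
contact_force: [0.7, -0.2, -2.0]
width: 0.0215
gripper_force: 30.0
```

>>> move_arm([
  {"fingers":-1,"offset":[-4,0,0],"turn":[0,0,0]},
  {"fingers":-1,"offset":[-8,0,0],"turn":[0,0,0]},
])

```text
time_s: 23.85
ee_pos: [0.515, -0.2155, 0.1373]
tcp_rot: [0.103, 0.995, -0.0, 0.0]
contact_force: [-3.3, 0.9, 3.2]
width: 0.0215
gripper_force: 30.0
```

>>> move_arm([
  {"fingers":-1,"offset":[-4,0,-0.1],"turn":[0,0,0]},
  {"fingers":-1,"offset":[-8,0,-0.1],"turn":[0,0,0]},
  {"fingers":-1,"offset":[-12,0,-0.1],"turn":[0,0,0]},
])

```text
time_s: 24.22
ee_pos: [0.5269, -0.218, 0.1374]
tcp_rot: [0.103, 0.995, -0.0, 0.0]
contact_force: [-5.2, 1.3, 3.0]
width: 0.0217
gripper_force: 30.0
```

>>> move_arm([
  {"fingers":-1,"offset":[-4,0,0],"turn":[0,0,0]},
  {"fingers":-1,"offset":[-8,0,0],"turn":[0,0,0]},
])

```text
time_s: 24.48
ee_pos: [0.5347, -0.2197, 0.1374]
tcp_rot: [0.103, 0.995, -0.0, 0.0]
contact_force: [-4.9, 1.6, 2.7]
width: 0.0218
gripper_force: 30.0
```

>>> move_arm([
  {"fingers":-1,"offset":[-4,0,0],"turn":[0,0,0]},
  {"fingers":-1,"offset":[-8,0,0],"turn":[0,0,0]},
  {"fingers":-1,"offset":[-12,0,0.05],"turn":[0,0,0]},
])

```text
time_s: 24.85
ee_pos: [0.5465, -0.2221, 0.1374]
tcp_rot: [0.103, 0.995, -0.0, 0.001]
contact_force: [-5.2, 0.1, 3.8]
width: 0.0216
gripper_force: 30.0
```

>>> move_arm([
  {"fingers":-1,"offset":[-4,0,0.05],"turn":[0,0,0]},
  {"fingers":-1,"offset":[-8,0,0.05],"turn":[0,0,0]},
  {"fingers":-1,"offset":[-12,0,0.1],"turn":[0,0,0]},
])

```text
time_s: 25.22
ee_pos: [0.5581, -0.2246, 0.1374]
tcp_rot: [0.103, 0.995, -0.0, 0.0]
contact_force: [-5.7, 2.0, 4.7]
width: 0.0216
gripper_force: 30.0
```

>>> move_arm([
  {"fingers":-1,"offset":[-4,0,-0.1],"turn":[0,0,0]},
  {"fingers":-1,"offset":[-8,0,-0.1],"turn":[0,0,0]},
  {"fingers":-1,"offset":[-12,0,-0.05],"turn":[0,0,0]},
])

```text
time_s: 25.6
ee_pos: [0.5701, -0.227, 0.1374]
tcp_rot: [0.103, 0.995, -0.0, 0.001]
contact_force: [-5.4, 1.6, 4.7]
width: 0.0217
gripper_force: 30.0
```

>>> move_arm([
  {"fingers":-1,"offset":[-4,0,0.05],"turn":[0,0,0]},
  {"fingers":-1,"offset":[-8,0,0.05],"turn":[0,0,0]},
  {"fingers":-1,"offset":[-13,0,0.05],"turn":[0,0,0]},
])

```text
time_s: 25.98
ee_pos: [0.5827, -0.2298, 0.1374]
tcp_rot: [0.103, 0.995, -0.0, 0.001]
contact_force: [-5.2, 0.4, 3.3]
width: 0.022
gripper_force: 30.0
```

>>> move_arm([
  {"fingers":-1,"offset":[-1,0,-8],"turn":[0,0,0]},
  {"fingers":-1,"offset":[0,0,-15],"turn":[0,0,0]},
  {"fingers":-1,"offset":[40,0,-15],"turn":[0,0,0]},
  {"fingers":-1,"offset":[79,0,-15],"turn":[0,0,0]},
  {"fingers":-1,"offset":[80,0,-15],"turn":[0,0,0]},
  {"fingers":-1,"offset":[80,0,-3.1],"turn":[0,0,0]},
  {"fingers":-1,"offset":[80,0,-3.1],"turn":[0,0,0]},
  {"fingers":-1,"offset":[80,0,-3.1],"turn":[0,0,0]},
])

```text
time_s: 26.98
ee_pos: [0.5052, -0.2134, 0.1399]
tcp_rot: [0.103, 0.995, -0.001, 0.001]
contact_force: [-0.5, -0.4, -3.3]
width: 0.0216
gripper_force: 30.0
```

>>> move_arm([
  {"fingers":-1,"offset":[0,0,1.5],"turn":[0,0,0]},
  {"fingers":-1,"offset":[0,0,3.1],"turn":[0,0,0]},
  {"fingers":-1,"offset":[0,0,3.1],"turn":[0,0,0]},
  {"fingers":-1,"offset":[-4,0,3.1],"turn":[0,0,0]},
])

```text
time_s: 27.48
ee_pos: [0.5087, -0.2142, 0.1374]
tcp_rot: [0.103, 0.995, -0.001, 0.001]
contact_force: [0.2, -0.1, -1.3]
width: 0.0215
gripper_force: 30.0
```

>>> move_arm([
  {"fingers":-1,"offset":[-4,0,0],"turn":[0,0,0]},
  {"fingers":-1,"offset":[-8,0,0],"turn":[0,0,0]},
])

```text
time_s: 27.72
ee_pos: [0.5161, -0.2157, 0.1373]
tcp_rot: [0.103, 0.995, -0.0, 0.0]
contact_force: [-3.2, 0.6, 2.6]
width: 0.0218
gripper_force: 30.0
```

>>> move_arm([
  {"fingers":-1,"offset":[-4,0,-0.1],"turn":[0,0,0]},
  {"fingers":-1,"offset":[-8,0,-0.1],"turn":[0,0,0]},
  {"fingers":-1,"offset":[-12,0,-0.1],"turn":[0,0,0]},
  {"fingers":-1,"offset":[-16,0,-0.1],"turn":[0,0,0]},
  {"fingers":-1,"offset":[-20,0,-0.1],"turn":[0,0,0]},
])

```text
time_s: 28.35
ee_pos: [0.5353, -0.2199, 0.1374]
tcp_rot: [0.103, 0.995, -0.0, 0.0]
contact_force: [-5.5, 1.3, 5.2]
width: 0.0221
gripper_force: 30.0
```

>>> move_arm([
  {"fingers":-1,"offset":[-4,0,0],"turn":[0,0,0]},
  {"fingers":-1,"offset":[-8,0,0],"turn":[0,0,0]},
  {"fingers":-1,"offset":[-12,0,0],"turn":[0,0,0]},
])

```text
time_s: 28.72
ee_pos: [0.5471, -0.2223, 0.1374]
tcp_rot: [0.103, 0.995, -0.0, 0.0]
contact_force: [-5.4, 1.7, 4.8]
width: 0.0215
gripper_force: 30.0
```

>>> move_arm([
  {"fingers":-1,"offset":[-4,0,0.05],"turn":[0,0,0]},
  {"fingers":-1,"offset":[-8,0,0.05],"turn":[0,0,0]},
  {"fingers":-1,"offset":[-12,0,0.05],"turn":[0,0,0]},
])

```text
time_s: 29.1
ee_pos: [0.5588, -0.2248, 0.1374]
tcp_rot: [0.103, 0.995, -0.0, 0.0]
contact_force: [-6.2, 1.3, 4.9]
width: 0.0215
gripper_force: 30.0
```

>>> move_arm([
  {"fingers":-1,"offset":[-4,0,-0.1],"turn":[0,0,0]},
  {"fingers":-1,"offset":[-8,0,-0.1],"turn":[0,0,0]},
  {"fingers":-1,"offset":[-12,0,-0.05],"turn":[0,0,0]},
])

```text
time_s: 29.48
ee_pos: [0.5707, -0.2272, 0.1374]
tcp_rot: [0.103, 0.995, -0.0, 0.0]
contact_force: [-5.3, 0.4, 5.1]
width: 0.0219
gripper_force: 30.0
```

>>> move_arm([
  {"fingers":-1,"offset":[-4,0,0],"turn":[0,0,0]},
  {"fingers":-1,"offset":[-8,0,0],"turn":[0,0,0]},
  {"fingers":-1,"offset":[-13,0,0],"turn":[0,0,0]},
])

```text
time_s: 29.85
ee_pos: [0.5835, -0.2299, 0.1374]
tcp_rot: [0.103, 0.995, -0.0, 0.0]
contact_force: [-4.7, 1.4, 2.8]
width: 0.0219
gripper_force: 30.0
```

>>> move_arm([
  {"fingers":-1,"offset":[-1,0,-8],"turn":[0,0,0]},
  {"fingers":-1,"offset":[0,0,-15],"turn":[0,0,0]},
  {"fingers":-1,"offset":[40,0,-15],"turn":[0,0,0]},
  {"fingers":-1,"offset":[82,0,-15],"turn":[0,0,0]},
  {"fingers":-1,"offset":[84,0,-15],"turn":[0,0,0]},
  {"fingers":-1,"offset":[84,0,-3.1],"turn":[0,0,0]},
  {"fingers":-1,"offset":[84,0,-3.1],"turn":[0,0,0]},
  {"fingers":-1,"offset":[84,0,-3.1],"turn":[0,0,0]},
])

```text
time_s: 30.85
ee_pos: [0.5024, -0.2128, 0.14]
tcp_rot: [0.103, 0.995, -0.001, 0.001]
contact_force: [0.4, -0.5, -3.7]
width: 0.0217
gripper_force: 30.0
```

>>> move_arm([
  {"fingers":-1,"offset":[0,0,1.5],"turn":[0,0,0]},
  {"fingers":-1,"offset":[0,0,3.3],"turn":[0,0,0]},
  {"fingers":-1,"offset":[0,0,3.3],"turn":[0,0,0]},
  {"fingers":-1,"offset":[-4,0,3.3],"turn":[0,0,0]},
])

```text
time_s: 31.35
ee_pos: [0.5058, -0.2136, 0.1374]
tcp_rot: [0.103, 0.995, -0.001, 0.001]
contact_force: [0.4, 0.2, -1.3]
width: 0.0218
gripper_force: 30.0
```

>>> move_arm([
  {"fingers":-1,"offset":[-4,0,0],"turn":[0,0,0]},
  {"fingers":-1,"offset":[-8,0,-0.1],"turn":[0,0,0]},
])

```text
time_s: 31.6
ee_pos: [0.5131, -0.2151, 0.1373]
tcp_rot: [0.103, 0.995, -0.0, 0.0]
contact_force: [-4.9, 0.7, 3.6]
width: 0.0218
gripper_force: 30.0
```

>>> move_arm([
  {"fingers":-1,"offset":[-4,0,-0.1],"turn":[0,0,0]},
  {"fingers":-1,"offset":[-8,0,-0.1],"turn":[0,0,0]},
  {"fingers":-1,"offset":[-12,0,-0.1],"turn":[0,0,0]},
  {"fingers":-1,"offset":[-16,0,-0.1],"turn":[0,0,0]},
  {"fingers":-1,"offset":[-20,0,-0.1],"turn":[0,0,0]},
])

```text
time_s: 32.22
ee_pos: [0.5321, -0.2192, 0.1374]
tcp_rot: [0.103, 0.995, -0.0, -0.0]
contact_force: [-7.0, 1.0, 6.3]
width: 0.0222
gripper_force: 30.0
```

>>> move_arm([
  {"fingers":-1,"offset":[-4,0,0],"turn":[0,0,0]},
  {"fingers":-1,"offset":[-8,0,0],"turn":[0,0,0]},
  {"fingers":-1,"offset":[-12,0,0],"turn":[0,0,0]},
  {"fingers":-1,"offset":[-16,0,0],"turn":[0,0,0]},
])

```text
time_s: 32.72
ee_pos: [0.5478, -0.2225, 0.1374]
tcp_rot: [0.103, 0.995, -0.0, -0.0]
contact_force: [-6.4, 2.0, 5.7]
width: 0.0219
gripper_force: 30.0
```

>>> move_arm([
  {"fingers":-1,"offset":[-4,0,0],"turn":[0,0,0]},
  {"fingers":-1,"offset":[-8,0,0],"turn":[0,0,0]},
  {"fingers":-1,"offset":[-12,0,0],"turn":[0,0,0]},
])

```text
time_s: 33.1
ee_pos: [0.5596, -0.225, 0.1374]
tcp_rot: [0.103, 0.995, -0.0, -0.0]
contact_force: [-6.9, 1.2, 5.4]
width: 0.022
gripper_force: 30.0
```

>>> move_arm([
  {"fingers":-1,"offset":[-4,0,-0.2],"turn":[0,0,0]},
  {"fingers":-1,"offset":[-8,0,-0.2],"turn":[0,0,0]},
  {"fingers":-1,"offset":[-12,0,-0.15],"turn":[0,0,0]},
])

```text
time_s: 33.48
ee_pos: [0.5721, -0.2275, 0.1374]
tcp_rot: [0.103, 0.995, -0.0, 0.001]
contact_force: [-4.0, 0.5, 3.5]
width: 0.0214
gripper_force: 30.0
```

>>> move_arm([
  {"fingers":-1,"offset":[-4,0,0],"turn":[0,0,0]},
  {"fingers":-1,"offset":[-8,0,0],"turn":[0,0,0]},
  {"fingers":-1,"offset":[-13,0,0],"turn":[0,0,0]},
])

```text
time_s: 33.85
ee_pos: [0.5853, -0.2301, 0.1375]
tcp_rot: [0.103, 0.995, -0.001, 0.001]
contact_force: [-3.2, 0.3, 0.9]
width: 0.0217
gripper_force: 30.0
```

>>> move_arm([
  {"fingers":-1,"offset":[-1,0,-8],"turn":[0,0,0]},
  {"fingers":-1,"offset":[0,0,-15],"turn":[0,0,0]},
  {"fingers":-1,"offset":[40,0,-15],"turn":[0,0,0]},
  {"fingers":-1,"offset":[82,0,-15],"turn":[0,0,0]},
  {"fingers":-1,"offset":[85,0,-15],"turn":[0,0,0]},
  {"fingers":-1,"offset":[85,0,-3.1],"turn":[0,0,0]},
  {"fingers":-1,"offset":[85,0,-3.1],"turn":[0,0,0]},
  {"fingers":-1,"offset":[85,0,-3.1],"turn":[0,0,0]},
])

```text
time_s: 34.85
ee_pos: [0.5024, -0.2128, 0.1402]
tcp_rot: [0.103, 0.995, -0.001, 0.001]
contact_force: [1.3, 0.1, -3.2]
width: 0.0214
gripper_force: 30.0
```

>>> move_arm([
  {"fingers":-1,"offset":[0,0,1.5],"turn":[0,0,0]},
  {"fingers":-1,"offset":[0,0,3.2],"turn":[0,0,0]},
  {"fingers":-1,"offset":[0,0,3.2],"turn":[0,0,0]},
  {"fingers":-1,"offset":[-4,0,3.2],"turn":[0,0,0]},
])

```text
time_s: 35.35
ee_pos: [0.5057, -0.2135, 0.1375]
tcp_rot: [0.103, 0.995, -0.0, 0.001]
contact_force: [0.0, -0.0, -2.8]
width: 0.0221
gripper_force: 30.0
```

>>> move_arm([
  {"fingers":-1,"offset":[-4,0,0],"turn":[0,0,0]},
  {"fingers":-1,"offset":[-8,0,-0.1],"turn":[0,0,0]},
])

```text
time_s: 35.6
ee_pos: [0.5132, -0.2151, 0.1374]
tcp_rot: [0.103, 0.995, -0.0, 0.0]
contact_force: [-2.9, 0.5, -0.5]
width: 0.0219
gripper_force: 30.0
```

>>> move_arm([
  {"fingers":-1,"offset":[-4,0,0.1],"turn":[0,0,0]},
  {"fingers":-1,"offset":[-8,0,0.1],"turn":[0,0,0]},
  {"fingers":-1,"offset":[-12,0,0.1],"turn":[0,0,0]},
])

```text
time_s: 35.98
ee_pos: [0.5253, -0.2176, 0.1374]
tcp_rot: [0.103, 0.995, -0.0, 0.001]
contact_force: [-4.1, 0.6, 1.9]
width: 0.0217
gripper_force: 30.0
```

>>> move_arm([
  {"fingers":-1,"offset":[-4,0,0],"turn":[0,0,0]},
  {"fingers":-1,"offset":[-8,0,0],"turn":[0,0,0]},
  {"fingers":-1,"offset":[-12,0,0],"turn":[0,0,0]},
  {"fingers":-1,"offset":[-16,0,0],"turn":[0,0,0]},
])

```text
time_s: 36.48
ee_pos: [0.5411, -0.2209, 0.1374]
tcp_rot: [0.103, 0.995, -0.001, 0.001]
contact_force: [-5.0, 0.6, 1.4]
width: 0.0215
gripper_force: 30.0
```

>>> move_arm([
  {"fingers":-1,"offset":[-4,0,0.02],"turn":[0,0,0]},
  {"fingers":-1,"offset":[-8,0,0.04],"turn":[0,0,0]},
  {"fingers":-1,"offset":[-12,0,0.06],"turn":[0,0,0]},
  {"fingers":-1,"offset":[-16,0,0.08],"turn":[0,0,0]},
])

```text
time_s: 36.98
ee_pos: [0.5567, -0.2243, 0.1374]
tcp_rot: [0.103, 0.995, -0.001, 0.001]
contact_force: [-5.5, 1.5, 2.9]
width: 0.0217
gripper_force: 30.0
```

>>> move_arm([
  {"fingers":-1,"offset":[-4,0,0],"turn":[0,0,0]},
  {"fingers":-1,"offset":[-8,0,0.02],"turn":[0,0,0]},
  {"fingers":-1,"offset":[-12,0,0.04],"turn":[0,0,0]},
  {"fingers":-1,"offset":[-16,0,0.06],"turn":[0,0,0]},
])

```text
time_s: 37.48
ee_pos: [0.5723, -0.2275, 0.1374]
tcp_rot: [0.103, 0.995, -0.0, 0.001]
contact_force: [-5.8, 0.1, 4.2]
width: 0.022
gripper_force: 30.0
```

>>> move_arm([
  {"fingers":-1,"offset":[-4,0,0],"turn":[0,0,0]},
  {"fingers":-1,"offset":[-8,0,0],"turn":[0,0,0]},
  {"fingers":-1,"offset":[-12,0,0],"turn":[0,0,0]},
])

```text
time_s: 37.85
ee_pos: [0.584, -0.2299, 0.1374]
tcp_rot: [0.103, 0.995, -0.0, 0.001]
contact_force: [-5.9, -0.1, 2.9]
width: 0.0219
gripper_force: 30.0
```

>>> move_arm([
  {"fingers":-1,"offset":[-1,0,-8],"turn":[0,0,0]},
  {"fingers":-1,"offset":[-1,0,-18],"turn":[0,0,0]},
  {"fingers":-1,"offset":[-1,0,-34],"turn":[0,0,0]},
  {"fingers":-1,"offset":[-1,0,-34],"turn":[0,0,0]},
])

```text
time_s: 38.35
ee_pos: [0.5863, -0.2306, 0.1735]
tcp_rot: [0.103, 0.995, -0.001, 0.003]
contact_force: [-0.5, 0.0, -3.4]
width: 0.0219
gripper_force: 30.0
```

```bash
python3 -c "
from h import *
brief(); 
goto(.5258,.0118,.172,188.2)
p,d,m=grab('scene'); cv2.imwrite('pics/s3.png',cv2.resize(p[80:280,100:360,::-1],None,fx=3,fy=3))
"
```

```text
t 38.35 p [ 0.5863 -0.2306  0.1735] yaw 168.15 zax [ 0.006 -0.002 -1.   ] F [-0.5  0.  -3.4] w 0.0219 g 30.0 q7 1.88
 off [109.  224.8   0.6] turn [-0.002  0.006 -0.35 ]
```

View pics/s3.png

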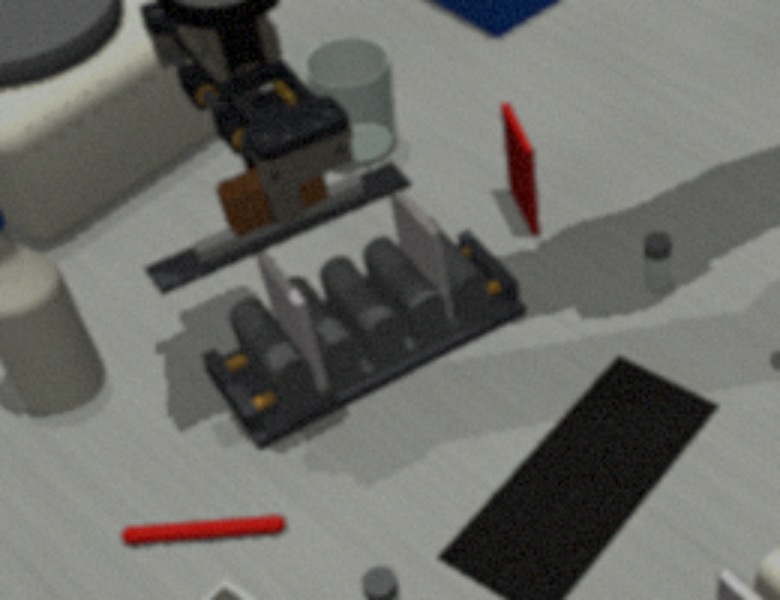

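The file is held level above the jig and both plates are still upright in their slots at crop (295,320) and (425,250). Now I'll carry the file back to the mat.

>>> move_arm([
  {"fingers":-1,"offset":[18,37,0],"turn":[0,0,-0.06]},
  {"fingers":-1,"offset":[36,75,0],"turn":[0,0,-0.12]},
  {"fingers":-1,"offset":[54,112,0],"turn":[0,0.003,-0.18]},
  {"fingers":-1,"offset":[72,150,0],"turn":[0,0.003,-0.24]},
  {"fingers":-1,"offset":[90,187,0],"turn":[0,0.003,-0.3]},
  {"fingers":-1,"offset":[109,225,0],"turn":[0,0.003,-0.35]},
  {"fingers":-1,"offset":[109,225,0],"turn":[0,0.003,-0.35]},
  {"fingers":-1,"offset":[109,225,0],"turn":[0,0.003,-0.35]},
])

```text
time_s: 39.4
ee_pos: [0.5245, 0.0119, 0.1709]
tcp_rot: [-0.071, 0.997, -0.001, -0.0]
contact_force: [0.5, -0.4, -4.0]
width: 0.0218
gripper_force: 30.0
```

```bash
python3 -c "
from h import *
brief(); goto(.5258,.0120,.0235,188.2)
"
```

```text
t 39.4 p [0.5245 0.0119 0.1709] yaw -171.82 zax [-0.001 -0.002 -1.   ] F [ 0.5 -0.4 -4. ] w 0.0218 g 30.0 q7 1.73
 off [-1.500e+00  1.000e-01  1.474e+02] turn [-0.002 -0.001 -0.   ]
```

>>> move_arm([
  {"fingers":-1,"offset":[-1,0,50],"turn":[0,0,0]},
  {"fingers":-1,"offset":[-1,0,100],"turn":[0,0,0]},
  {"fingers":-1,"offset":[-1,0,130],"turn":[0,0,0]},
  {"fingers":-1,"offset":[-1,0,142],"turn":[0,0,0]},
  {"fingers":-1,"offset":[-1,0,145],"turn":[0,0,0]},
  {"fingers":-1,"offset":[-1,0,146],"turn":[0,0,0]},
  {"fingers":-1,"offset":[-1,0,147],"turn":[0,0,0]},
  {"fingers":-1,"offset":[-1,0,147],"turn":[0,0,0]},
])

```text
time_s: 40.4
ee_pos: [0.5257, 0.0126, 0.0247]
tcp_rot: [-0.072, 0.997, -0.0, 0.0]
contact_force: [0.6, 0.1, -3.5]
width: 0.0216
gripper_force: 30.0
```

```bash
python3 -c "
from h import *
brief()
"
```

```text
t 40.4 p [0.5257 0.0126 0.0247] yaw -171.79 zax [ 0.    -0.001 -1.   ] F [ 0.6  0.1 -3.5] w 0.0216 g 30.0 q7 1.81
```

>>> move_arm([
  {"fingers":-1,"offset":[0,0,1],"turn":[0,0,0]},
  {"fingers":-1,"offset":[0,0,1.8],"turn":[0,0,0]},
  {"fingers":-1,"offset":[0,0,1.8],"turn":[0,0,0]},
])

```text
time_s: 40.78
ee_pos: [0.5256, 0.0126, 0.0232]
tcp_rot: [-0.072, 0.997, -0.0, -0.0]
contact_force: [-2.5, -0.2, 6.3]
width: 0.0217
gripper_force: 30.0
```

>>> move_arm([
  {"fingers":-0.3,"offset":[0,0,0],"turn":[0,0,0]},
  {"fingers":-0.2,"offset":[0,0,0],"turn":[0,0,0]},
  {"fingers":0,"offset":[0,0,0],"turn":[0,0,0]},
  {"fingers":0,"offset":[0,0,-30],"turn":[0,0,0]},
  {"fingers":0,"offset":[0,0,-80],"turn":[0,0,0]},
  {"fingers":0,"offset":[0,0,-140],"turn":[0,0,0]},
  {"fingers":0,"offset":[0,0,-160],"turn":[0,0,0]},
  {"fingers":0,"offset":[0,0,-160],"turn":[0,0,0]},
])

```text
time_s: 41.78
ee_pos: [0.5264, 0.0128, 0.1837]
tcp_rot: [-0.072, 0.997, -0.0, 0.001]
contact_force: [1.1, 0.0, -0.1]
width: 0.0459
gripper_force: 0.0
```

```bash
python3 -c "
from h import *
brief(); import grip
a=np.array([.4847,-.2116]); goto(a[0],a[1],.17,78.1)
"
```

```text
t 41.77 p [0.5264 0.0128 0.1837] yaw -171.79 zax [ 0.003 -0.    -1.   ] F [ 1.1  0.  -0.1] w 0.0459 g 0.0 q7 1.73
1699 0.05849138904781187
((548.964111328125, 45.69850158691406), (73.16881561279297, 21.607540130615234), 8.162999153137207)
 off [  72.3 -216.3   12.3] turn [-1.000e-03  0.000e+00  1.922e+00]
```

```bash
python3 -c "
from h import *
import grip; brief()
p,d,m=grab('wrist','w4.png')"
```

```text
1609 0.05857489744442185
((552.401123046875, 49.602256774902344), (74.19771575927734, 20.74351692199707), 8.263888359069824)
t 41.88 p [0.5247 0.0127 0.1812] yaw -171.79 zax [-0.002 -0.001 -1.   ] F [-0.5 -0.3 -0.3] w 0.0458 g 0.0 q7 1.73
```

View pics/w4.png

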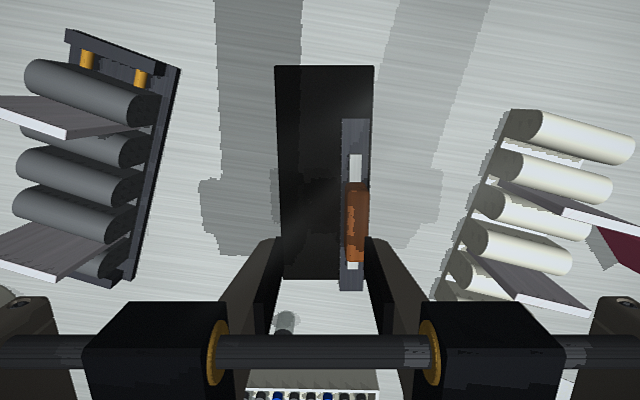

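The picture shows the file pushed to the mat's edge (grip at (356,225), blade overhanging one end), so it was knocked after I released it. I'll lay it back on the mat.

```bash
python3 -c "
from h import *
import grip
c=grip.r[0]; goto(c[0]/1e3,c[1]/1e3-.0003,.023,180+grip.r[2])"
```

```text
1616 0.05861786466646759
((552.2903442382812, 49.68278503417969), (74.14921569824219, 20.97383689880371), 8.133525848388672)
 off [-33.5  32.6 157.4] turn [-0.001 -0.004  0.001]
```

>>> move_arm([
  {"fingers":0,"offset":[-33,33,20],"turn":[0,0,0]},
  {"fingers":0,"offset":[-33,33,40],"turn":[0,0,0]},
  {"fingers":0,"offset":[-33,33,80],"turn":[0,0,0]},
  {"fingers":0,"offset":[-33,33,120],"turn":[0,0,0]},
  {"fingers":0,"offset":[-33,33,148],"turn":[0,0,0]},
  {"fingers":0,"offset":[-33,33,157],"turn":[0,0,0]},
  {"fingers":0,"offset":[-33,33,157],"turn":[0,0,0]},
  {"fingers":-1,"offset":[-33,33,157],"turn":[0,0,0]},
])

```text
time_s: 42.98
ee_pos: [0.554, 0.0499, 0.0259]
tcp_rot: [-0.071, 0.997, -0.0, 0.0]
contact_force: [-1.0, -0.1, -0.3]
width: 0.0375
gripper_force: 0.0
```

>>> move_arm([
  {"fingers":-1,"offset":[0,0,0],"turn":[0,0,0]},
  {"fingers":-1,"offset":[0,0,0],"turn":[0,0,0]},
  {"fingers":-1,"offset":[0,0,0],"turn":[0,0,0]},
  {"fingers":-1,"offset":[0,0,-8],"turn":[0,0,0]},
  {"fingers":-1,"offset":[0,0,-20],"turn":[0,0,0]},
  {"fingers":-1,"offset":[0,0,-20],"turn":[0,0,0]},
])

```text
time_s: 43.72
ee_pos: [0.5539, 0.05, 0.046]
tcp_rot: [-0.072, 0.997, -0.0, 0.0]
contact_force: [0.4, -0.5, -4.8]
width: 0.0216
gripper_force: 30.0
```

```bash
python3 -c "
from h import *
brief(); goto(.5268,.0120,.0232,188.2)"
```

```text
t 43.73 p [0.5539 0.05   0.046 ] yaw -171.79 zax [ 0.001 -0.001 -1.   ] F [ 0.4 -0.5 -4.8] w 0.0216 g 30.0 q7 1.73
 off [ 32.2 -33.7  22.9] turn [-0.001  0.001  0.   ]
```

>>> move_arm([
  {"fingers":-1,"offset":[16,-17,0],"turn":[0,0,0]},
  {"fingers":-1,"offset":[32,-34,0],"turn":[0,0,0]},
  {"fingers":-1,"offset":[32,-34,0],"turn":[0,0,0]},
  {"fingers":-1,"offset":[32,-34,12],"turn":[0,0,0]},
  {"fingers":-1,"offset":[32,-34,18],"turn":[0,0,0]},
  {"fingers":-1,"offset":[32,-34,20],"turn":[0,0,0]},
  {"fingers":-1,"offset":[32,-34,20.5],"turn":[0,0,0]},
  {"fingers":-1,"offset":[32,-34,20.5],"turn":[0,0,0]},
])

```text
time_s: 44.72
ee_pos: [0.5261, 0.012, 0.0258]
tcp_rot: [-0.072, 0.997, -0.0, -0.001]
contact_force: [-6.8, -0.9, 16.2]
width: 0.0214
gripper_force: 30.0
```

>>> move_arm([
  {"fingers":-0.3,"offset":[0,0,0],"turn":[0,0,0]},
  {"fingers":-0.2,"offset":[0,0,0],"turn":[0,0,0]},
  {"fingers":0,"offset":[0,0,0],"turn":[0,0,0]},
  {"fingers":0,"offset":[0,0,-30],"turn":[0,0,0]},
  {"fingers":0,"offset":[0,0,-80],"turn":[0,0,0]},
  {"fingers":0,"offset":[0,0,-140],"turn":[0,0,0]},
  {"fingers":0,"offset":[0,0,-160],"turn":[0,0,0]},
  {"fingers":0,"offset":[0,0,-160],"turn":[0,0,0]},
])

```text
time_s: 45.72
ee_pos: [0.5276, 0.0121, 0.1861]
tcp_rot: [-0.072, 0.997, -0.0, 0.001]
contact_force: [-0.2, 0.5, 0.1]
width: 0.046
gripper_force: 0.0
```

```bash
python3 -c "
from h import *
brief(); import grip
a=np.array([.4847,-.2116]); goto(a[0],a[1],.18,78.1)
"
```

```text
t 45.73 p [0.5276 0.0121 0.1861] yaw -171.78 zax [ 0.003 -0.    -1.   ] F [-0.2  0.5  0.1] w 0.046 g 0.0 q7 1.73
1732 0.0586521114452567
((524.4481811523438, 12.366941452026367), (73.32720947265625, 21.391399383544922), 8.634817123413086)
 off [  73.4 -215.3    4.8] turn [-1.000e-03  0.000e+00  1.922e+00]
```

>>> move_arm([
  {"fingers":0,"offset":[9,-27,0],"turn":[0,0,0.18]},
  {"fingers":0,"offset":[18,-54,0],"turn":[0,0,0.36]},
  {"fingers":0,"offset":[27,-81,0],"turn":[0,0,0.54]},
  {"fingers":0,"offset":[36,-108,0],"turn":[0,0,0.72]},
  {"fingers":0,"offset":[45,-135,0],"turn":[0,0,0.9]},
  {"fingers":0,"offset":[54,-162,0],"turn":[0,0,1.08]},
  {"fingers":0,"offset":[63,-189,0],"turn":[0,0,1.26]},
  {"fingers":0,"offset":[73,-215,0],"turn":[0,0,1.44]},
])

```text
time_s: 46.78
ee_pos: [0.4837, -0.212, 0.1829]
tcp_rot: [0.606, 0.795, -0.002, -0.001]
contact_force: [-0.6, 0.0, 0.7]
width: 0.046
gripper_force: 0.0
```

```bash
cat > pl.py <<'E'
from h import *
def plates(cam='wrist',o=JIG,yaw=JY,zlo=.105,zhi=.125):
    p,d,m=grab(cam); W=cloud(d,m)
    L=(W[...,:2]-o)@np.array([[np.cos(yaw),-np.sin(yaw)],[np.sin(yaw),np.cos(yaw)]])
    ok=(W[...,2]>zlo)&(W[...,2]<zhi)&(abs(L[...,0])<.11)&(abs(L[...,1])<.05)
    n,lab=cv2.connectedComponents(ok.astype(np.uint8))
    for i in range(1,n):
        q=lab==i
        if q.sum()<60: continue
        Z=W[...,2][q]; t=q.copy(); t[q]=Z>np.percentile(Z,90)-.003
        r=cv2.minAreaRect((W[t][:,:2]*1000).astype(np.float32))
        print(cam,q.sum(),'local',L[t].mean(0).round(4),'ztop',np.percentile(Z,90).round(4),'rect',np.round(r[0],1),np.round(r[1],1),round(r[2],1))
E
python3 -c "
from pl import *
brief(); plates('wrist'); plates('top')
a=np.array([.4847,-.2116]); goto(a[0],a[1],.18,78.1)
"
```

```text
t 46.77 p [ 0.4837 -0.212   0.1829] yaw 105.35 zax [-0.005 -0.001 -1.   ] F [-0.6  0.   0.7] w 0.046 g 0.0 q7 0.86
wrist 1098 local [-0.0615  0.0008] ztop 0.1178 rect [ 484.2 -209.4] [70.   8.3] 78.3
wrist 1439 local [0.0577 0.0089] ztop 0.1176 rect [ 602.6 -226.8] [69.6  9.2] 78.2
top 126 local [-0.061  -0.0035] ztop 0.1192 rect [ 483.7 -211.1] [66.1  8.1] 78.0
 off [2.  2.4 3.3] turn [-0.005  0.003  0.476]
```

>>> move_arm([
  {"fingers":0,"offset":[2,2,0],"turn":[0,0,0.18]},
  {"fingers":0,"offset":[2,2,0],"turn":[0,0,0.36]},
  {"fingers":0,"offset":[2,2,0],"turn":[0,0,0.476]},
  {"fingers":-0.3,"offset":[2,2,0],"turn":[0,0,0.476]},
  {"fingers":-0.3,"offset":[2,2,0],"turn":[0,0,0.476]},
  {"fingers":-0.3,"offset":[2,2,0],"turn":[0,0,0.476]},
])

```text
time_s: 47.62
ee_pos: [0.4863, -0.2086, 0.1847]
tcp_rot: [0.774, 0.633, -0.001, -0.0]
contact_force: [-0.5, 0.2, -0.3]
width: 0.0323
gripper_force: 0.0
```

```bash
python3 -c "
from pl import *
brief(); plates('wrist'); brief()
a=np.array([.4840,-.2108]); goto(a[0],a[1],.081,78.1)
"
```

```text
t 47.62 p [ 0.4863 -0.2086  0.1847] yaw 78.53 zax [-0.001 -0.001 -1.   ] F [-0.5  0.2 -0.3] w 0.0323 g 0.0 q7 0.44
wrist 1502 local [0.0581 0.008 ] ztop 0.1176 rect [ 603.  -226.9] [69.6  8.9] 77.9
wrist 885 local [-0.061   0.0003] ztop 0.1178 rect [ 484.4 -209.5] [69.9  7.2] 78.5
t 47.67 p [ 0.4863 -0.2088  0.1848] yaw 78.5 zax [-0.001 -0.001 -1.   ] F [-0.3 -0.5 -0.1] w 0.0321 g 0.0 q7 0.44
 off [ -2.3  -1.7 103.8] turn [-0.001  0.001  0.007]
```

>>> move_arm([
  {"fingers":-0.3,"offset":[-2,-1.7,40],"turn":[0,0,0.007]},
  {"fingers":-0.3,"offset":[-2,-1.7,75],"turn":[0,0,0.007]},
  {"fingers":-0.3,"offset":[-2,-1.7,95],"turn":[0,0,0.007]},
  {"fingers":-0.3,"offset":[-2,-1.7,105],"turn":[0,0,0.007]},
  {"fingers":-0.3,"offset":[-2,-1.7,105],"turn":[0,0,0.007]},
  {"fingers":-0.3,"offset":[-2,-1.7,105],"turn":[0,0,0.007]},
  {"fingers":-0.6,"offset":[-2,-1.7,105],"turn":[0,0,0.007]},
  {"fingers":-1,"offset":[-2,-1.7,105],"turn":[0,0,0.007]},
])

```text
time_s: 48.68
ee_pos: [0.4845, -0.2107, 0.0805]
tcp_rot: [0.777, 0.63, -0.0, 0.0]
contact_force: [1.0, -0.6, -1.2]
width: 0.0145
gripper_force: 0.0
```

>>> move_arm([
  {"fingers":-1,"offset":[0,0,0],"turn":[0,0,0]},
  {"fingers":-1,"offset":[0,0,0],"turn":[0,0,0]},
  {"fingers":-1,"offset":[0,0,0],"turn":[0,0,0]},
])

```text
time_s: 49.05
ee_pos: [0.4846, -0.2107, 0.0803]
tcp_rot: [0.777, 0.63, -0.0, 0.0]
contact_force: [-0.1, 0.4, 3.1]
width: 0.0076
gripper_force: 30.0
```

```bash
python3 -c "
from pl import *
brief()
"
```

```text
t 49.05 p [ 0.4846 -0.2107  0.0803] yaw 78.03 zax [-0.    -0.001 -1.   ] F [-0.1  0.4  3.1] w 0.0076 g 30.0 q7 0.57
```

>>> move_arm([
  {"fingers":-1,"offset":[0,0,-8],"turn":[0,0,0]},
  {"fingers":-1,"offset":[0,0,-20],"turn":[0,0,0]},
  {"fingers":-1,"offset":[0,0,-40],"turn":[0,0,0]},
  {"fingers":-1,"offset":[0,0,-70],"turn":[0,0,0]},
  {"fingers":-1,"offset":[0,0,-105],"turn":[0,0,0]},
  {"fingers":-1,"offset":[0,0,-130],"turn":[0,0,0]},
  {"fingers":-1,"offset":[0,0,-130],"turn":[0,0,0]},
])

```text
time_s: 49.92
ee_pos: [0.4854, -0.211, 0.2124]
tcp_rot: [0.777, 0.629, 0.001, 0.002]
contact_force: [0.1, -0.6, -2.0]
width: 0.0077
gripper_force: 30.0
```

```bash
python3 -c "
from pl import *
brief(); a=loc(RACK,RY,-.08); print(a); goto(a[0],a[1],.21,83.4)
"
```

```text
t 49.92 p [ 0.4854 -0.211   0.2124] yaw 78.02 zax [ 0.004 -0.001 -1.   ] F [ 0.1 -0.6 -2. ] w 0.0077 g 30.0 q7 0.41
[0.46113018 0.23199497]
 off [ 428.3 -115.7    1.6] turn [ 0.004  0.001 -0.094]
```

>>> move_arm([
  {"fingers":-1,"offset":[40,-11,0],"turn":[0,0,0]},
  {"fingers":-1,"offset":[95,-25,0],"turn":[0,0,-0.02]},
  {"fingers":-1,"offset":[150,-40,0],"turn":[0,0,-0.04]},
  {"fingers":-1,"offset":[205,-55,0],"turn":[0,0,-0.06]},
  {"fingers":-1,"offset":[260,-70,0],"turn":[0,0,-0.08]},
  {"fingers":-1,"offset":[315,-85,0],"turn":[0,0,-0.09]},
  {"fingers":-1,"offset":[370,-100,0],"turn":[0,0,-0.094]},
  {"fingers":-1,"offset":[410,-111,0],"turn":[0,0,-0.094]},
])

```text
time_s: 50.92
ee_pos: [0.4594, 0.2159, 0.2085]
tcp_rot: [0.746, 0.666, -0.002, -0.0]
contact_force: [0.4, -0.1, -0.9]
width: 0.008
gripper_force: 30.0
```

```bash
python3 -c "
from pl import *
brief(); a=loc(RACK,RY,-.08); print(a); goto(a[0],a[1],.21,83.4)
"
```

```text
t 50.92 p [0.4594 0.2159 0.2085] yaw 83.54 zax [-0.003 -0.002 -1.   ] F [ 0.4 -0.1 -0.9] w 0.008 g 30.0 q7 -0.45
[0.46113018 0.23199497]
 off [16.1 -0.1 -1.5] turn [-0.002  0.002  0.002]
```

>>> move_arm([
  {"fingers":-1,"offset":[16,0,0],"turn":[0,0,0]},
  {"fingers":-1,"offset":[16,0,0],"turn":[0,0,0]},
  {"fingers":-1,"offset":[16,0,0],"turn":[0,0,0]},
  {"fingers":-1,"offset":[16,0,0],"turn":[0,0,0]},
])

```text
time_s: 51.42
ee_pos: [0.463, 0.2278, 0.2095]
tcp_rot: [0.748, 0.664, -0.001, 0.0]
contact_force: [0.1, -0.1, -2.3]
width: 0.008
gripper_force: 30.0
```

```bash
python3 -c "
from pl import *
brief(); plates('wrist',RACK,RY,.09,.125)
p,d,m=grab('wrist','w5.png'); W=cloud(d,m)
b=(abs(W[...,0]-.54)<.14)&(abs(W[...,1]-.223)<.08)&(W[...,2]>.045)&(W[...,2]<.062)
hs=cv2.cvtColor(p,cv2.COLOR_RGB2HSV); b&=(hs[...,2]>120)
print(b.sum(),cv2.minAreaRect((W[b][:,:2]*1000).astype(np.float32)))
brief(); a=loc(RACK,RY,-.08); goto(a[0],a[1],.21,83.4)
"
```

```text
t 51.42 p [0.463  0.2278 0.2095] yaw 83.25 zax [-0.001 -0.001 -1.   ] F [ 0.1 -0.1 -2.3] w 0.008 g 30.0 q7 -0.46
wrist 938 local [-0.0401  0.0067] ztop 0.1099 rect [501.5 232.8] [69.2  8.3] 83.7
wrist 1383 local [0.0395 0.0033] ztop 0.1095 rect [580.2 219.9] [70.2  8.7] 83.8
6774 ((541.3975219726562, 225.43453979492188), (89.61918640136719, 223.81126403808594), 83.32286834716797)
t 51.52 p [0.4629 0.2284 0.2096] yaw 83.3 zax [-0.001 -0.001 -1.   ] F [ 0.1  0.1 -1. ] w 0.0078 g 30.0 q7 -0.46
 off [ 3.3 -2.2 -0.4] turn [-0.001  0.001 -0.002]
```

View pics/w5.png

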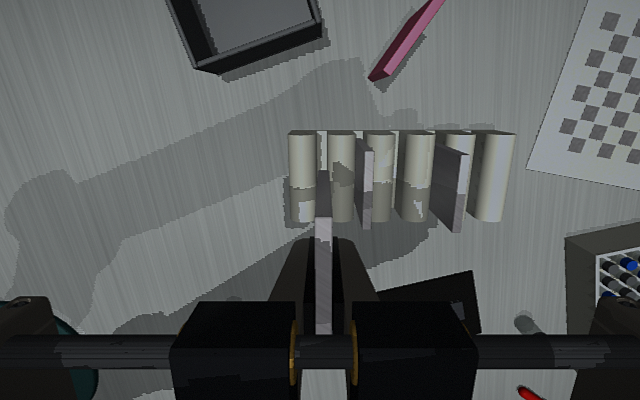

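>>> move_arm([
  {"fingers":-1,"offset":[4,-2.2,0],"turn":[0,0,0]},
  {"fingers":-1,"offset":[4,-2.2,30],"turn":[0,0,0]},
  {"fingers":-1,"offset":[4,-2.2,60],"turn":[0,0,0]},
  {"fingers":-1,"offset":[4,-2.2,70],"turn":[0,0,0]},
  {"fingers":-1,"offset":[4,-2.2,70],"turn":[0,0,0]},
  {"fingers":-1,"offset":[4,-2.2,70],"turn":[0,0,0]},
])

```text
time_s: 52.28
ee_pos: [0.4616, 0.234, 0.1405]
tcp_rot: [0.747, 0.665, 0.0, 0.0]
contact_force: [-0.2, 0.4, -0.5]
width: 0.0081
gripper_force: 30.0
```

```bash
python3 -c "
from pl import *
brief(); a=loc(RACK,RY,-.08,.0013); goto(a[0],a[1],.075,83.4)
"
```

```text
t 52.27 p [0.4616 0.234  0.1405] yaw 83.4 zax [ 0. -0. -1.] F [-0.2  0.4 -0.5] w 0.0081 g 30.0 q7 -0.4
 off [-0.8 -0.3 65.5] turn [0. 0. 0.]
```

>>> move_arm([
  {"fingers":-1,"offset":[-1,-0.3,12],"turn":[0,0,0]},
  {"fingers":-1,"offset":[-1,-0.3,22],"turn":[0,0,0]},
  {"fingers":-1,"offset":[-1,-0.3,32],"turn":[0,0,0]},
  {"fingers":-1,"offset":[-1,-0.3,40],"turn":[0,0,0]},
])

```text
time_s: 52.78
ee_pos: [0.4602, 0.2325, 0.0985]
tcp_rot: [0.747, 0.665, -0.001, 0.0]
contact_force: [0.5, 0.4, -0.8]
width: 0.0079
gripper_force: 30.0
```

```bash
python3 -c "
from pl import *
brief(); a=loc(RACK,RY,-.08,.0013); goto(a[0],a[1],.075,83.4)
"
```

```text
t 52.77 p [0.4602 0.2325 0.0985] yaw 83.41 zax [-0.002 -0.002 -1.   ] F [ 0.5  0.4 -0.8] w 0.0079 g 30.0 q7 -0.36
 off [ 1.   1.  23.5] turn [-0.001  0.002  0.   ]
```

>>> move_arm([
  {"fingers":-1,"offset":[1,0.6,8],"turn":[0,0,0]},
  {"fingers":-1,"offset":[1,0.6,16],"turn":[0,0,0]},
  {"fingers":-1,"offset":[1,0.6,22],"turn":[0,0,0]},
  {"fingers":-1,"offset":[1,0.6,22],"turn":[0,0,0]},
])

```text
time_s: 53.28
ee_pos: [0.4609, 0.2334, 0.077]
tcp_rot: [0.747, 0.665, -0.001, 0.0]
contact_force: [0.1, -0.0, -0.9]
width: 0.008
gripper_force: 30.0
```

>>> move_arm([
  {"fingers":-1,"offset":[0,0,2],"turn":[0,0,0]},
  {"fingers":-1,"offset":[0,0,3],"turn":[0,0,0]},
  {"fingers":-1,"offset":[0,0,3],"turn":[0,0,0]},
])

```text
time_s: 53.65
ee_pos: [0.4611, 0.2336, 0.0745]
tcp_rot: [0.747, 0.665, -0.001, 0.0]
contact_force: [0.0, -0.4, -2.0]
width: 0.0077
gripper_force: 30.0
```

>>> move_arm([
  {"fingers":-1,"offset":[0,0,2],"turn":[0,0,0]},
  {"fingers":-1,"offset":[0,0,3],"turn":[0,0,0]},
  {"fingers":-1,"offset":[0,0,3],"turn":[0,0,0]},
])

```text
time_s: 54.02
ee_pos: [0.4613, 0.2336, 0.0722]
tcp_rot: [0.747, 0.665, -0.001, -0.0]
contact_force: [-1.9, -1.0, 7.2]
width: 0.0081
gripper_force: 30.0
```

Contact came at the expected height, so I'll open slightly and retreat.

>>> move_arm([
  {"fingers":-0.6,"offset":[0,0,-1],"turn":[0,0,0]},
  {"fingers":-0.55,"offset":[0,0,-1],"turn":[0,0,0]},
  {"fingers":-0.55,"offset":[0,0,-1],"turn":[0,0,0]},
  {"fingers":-0.55,"offset":[0,0,-20],"turn":[0,0,0]},
  {"fingers":-0.55,"offset":[0,0,-60],"turn":[0,0,0]},
  {"fingers":-0.55,"offset":[0,0,-100],"turn":[0,0,0]},
  {"fingers":-0.55,"offset":[0,0,-110],"turn":[0,0,0]},
  {"fingers":-0.55,"offset":[0,0,-110],"turn":[0,0,0]},
])

```text
time_s: 55.02
ee_pos: [0.4611, 0.2339, 0.1814]
tcp_rot: [0.746, 0.665, -0.0, -0.0]
contact_force: [-0.1, 0.1, -0.0]
width: 0.0209
gripper_force: 0.0
```

```bash
python3 -c "
from pl import *
brief(); plates('wrist',RACK,RY,.09,.125); plates('top',RACK,RY,.09,.125); plates('top')
goto(.6035,-.2285,.18,78.1)
"
```

```text
t 55.02 p [0.4611 0.2339 0.1814] yaw 83.43 zax [-0.001 -0.001 -1.   ] F [-0.1  0.1 -0. ] w 0.0209 g 0.0 q7 -0.44
wrist 1183 local [-0.0402  0.0066] ztop 0.1097 rect [501.5 232.3] [70.1  8.3] 83.5
wrist 887 local [-0.0803  0.004 ] ztop 0.1098 rect [461. 235.] [69.1  7.3] 83.6
wrist 1750 local [0.0394 0.0036] ztop 0.1096 rect [580.5 220.5] [69.5  9.2] 83.2
top 80 local [ 0.0397 -0.0178] ztop 0.1108 rect [578.2 201.8] [37.3  7.5] 82.8
top 66 local [-0.0805 -0.0153] ztop 0.1106 rect [458.9 216.6] [39.   7.4] 84.5
top 147 local [0.0586 0.0042] ztop 0.1185 rect [ 602.4 -229.5] [68.3  8.5] 78.7
 off [-442.3  195.2    0.9] turn [-0.003  0.003  0.093]
```

>>> move_arm([
  {"fingers":-0.4,"offset":[-50,22,0],"turn":[0,0,0.01]},
  {"fingers":-0.4,"offset":[-105,46,0],"turn":[0,0,0.02]},
  {"fingers":-0.4,"offset":[-160,70,0],"turn":[0,0,0.03]},
  {"fingers":-0.4,"offset":[-216,95,0],"turn":[0,0,0.05]},
  {"fingers":-0.4,"offset":[-272,120,0],"turn":[0,0,0.06]},
  {"fingers":-0.4,"offset":[-328,145,0],"turn":[0,0,0.07]},
  {"fingers":-0.4,"offset":[-385,170,0],"turn":[0,0,0.09]},
  {"fingers":-0.4,"offset":[-442,195,0],"turn":[0,0,0.093]},
])

```text
time_s: 56.18
ee_pos: [0.604, -0.2293, 0.18]
tcp_rot: [0.777, 0.63, -0.002, -0.001]
contact_force: [-0.4, 0.3, -0.2]
width: 0.0275
gripper_force: 0.0
```

>>> move_arm([
  {"fingers":-0.3,"offset":[0,0,0],"turn":[0,0,0]},
  {"fingers":-0.3,"offset":[0,0,0],"turn":[0,0,0]},
  {"fingers":-0.3,"offset":[0,0,0],"turn":[0,0,0]},
  {"fingers":-0.3,"offset":[0,0,0],"turn":[0,0,0]},
])

```text
time_s: 56.68
ee_pos: [0.6044, -0.2259, 0.1818]
tcp_rot: [0.776, 0.631, -0.001, -0.0]
contact_force: [-0.2, -0.0, 0.5]
width: 0.0321
gripper_force: 0.0
```

```bash
python3 -c "
from pl import *
brief(); plates('wrist'); brief()
goto(.6027,-.2282,.0805,78.1)
"
```

```text
t 56.67 p [ 0.6044 -0.2259  0.1818] yaw 78.22 zax [-0.001 -0.    -1.   ] F [-0.2 -0.   0.5] w 0.0321 g 0.0 q7 0.42
wrist 924 local [0.0588 0.0083] ztop 0.1178 rect [ 603.  -227.1] [70.   7.5] 78.5
t 56.73 p [ 0.6044 -0.2262  0.1819] yaw 78.2 zax [-0.001 -0.001 -1.   ] F [-0.8 -0.2  0.3] w 0.0321 g 0.0 q7 0.42
 off [ -2.3  -1.2 101.4] turn [-0.001  0.001  0.002]
```

>>> move_arm([
  {"fingers":-0.3,"offset":[-2,-1.2,40],"turn":[0,0,0.002]},
  {"fingers":-0.3,"offset":[-2,-1.2,75],"turn":[0,0,0.002]},
  {"fingers":-0.3,"offset":[-2,-1.2,92],"turn":[0,0,0.002]},
  {"fingers":-0.3,"offset":[-2,-1.2,101],"turn":[0,0,0.002]},
  {"fingers":-0.3,"offset":[-2,-1.2,101],"turn":[0,0,0.002]},
  {"fingers":-0.3,"offset":[-2,-1.2,101],"turn":[0,0,0.002]},
  {"fingers":-0.6,"offset":[-2,-1.2,101],"turn":[0,0,0.002]},
  {"fingers":-1,"offset":[-2,-1.2,101],"turn":[0,0,0.002]},
])

```text
time_s: 57.72
ee_pos: [0.6028, -0.2297, 0.0814]
tcp_rot: [0.777, 0.629, -0.0, 0.0]
contact_force: [-0.1, 0.1, 0.1]
width: 0.014
gripper_force: 0.0
```

>>> move_arm([
  {"fingers":-1,"offset":[0,0,0],"turn":[0,0,0]},
  {"fingers":-1,"offset":[0,0,0],"turn":[0,0,0]},
  {"fingers":-1,"offset":[0,0,0],"turn":[0,0,0]},
])

```text
time_s: 58.1
ee_pos: [0.6027, -0.2297, 0.0812]
tcp_rot: [0.777, 0.629, -0.001, 0.0]
contact_force: [-0.6, 0.1, 3.2]
width: 0.0077
gripper_force: 30.0
```

>>> move_arm([
  {"fingers":-1,"offset":[0,0,-8],"turn":[0,0,0]},
  {"fingers":-1,"offset":[0,0,-20],"turn":[0,0,0]},
  {"fingers":-1,"offset":[0,0,-40],"turn":[0,0,0]},
  {"fingers":-1,"offset":[0,0,-70],"turn":[0,0,0]},
  {"fingers":-1,"offset":[0,0,-105],"turn":[0,0,0]},
  {"fingers":-1,"offset":[0,0,-135],"turn":[0,0,0]},
  {"fingers":-1,"offset":[0,0,-135],"turn":[0,0,0]},
])

```text
time_s: 58.98
ee_pos: [0.6038, -0.2304, 0.2194]
tcp_rot: [0.777, 0.629, 0.001, 0.002]
contact_force: [0.3, 0.9, -2.0]
width: 0.0078
gripper_force: 30.0
```

```bash
python3 -c "
from pl import *
brief(); a=loc(RACK,RY,.08,.0013); print(a); goto(a[0],a[1],.21,83.4)
"
```

```text
t 58.98 p [ 0.6038 -0.2304  0.2194] yaw 77.95 zax [ 0.004 -0.002 -1.   ] F [ 0.3  0.9 -2. ] w 0.0078 g 30.0 q7 0.41
[0.62021924 0.21489641]
 off [438.9 -77.    8.4] turn [ 0.005  0.002 -0.095]
```

>>> move_arm([
  {"fingers":-1,"offset":[40,-7,0],"turn":[0,0,0]},
  {"fingers":-1,"offset":[95,-17,0],"turn":[0,0,-0.02]},
  {"fingers":-1,"offset":[150,-26,0],"turn":[0,0,-0.04]},
  {"fingers":-1,"offset":[205,-36,0],"turn":[0,0,-0.06]},
  {"fingers":-1,"offset":[260,-46,0],"turn":[0,0,-0.08]},
  {"fingers":-1,"offset":[315,-55,0],"turn":[0,0,-0.09]},
  {"fingers":-1,"offset":[370,-65,0],"turn":[0,0,-0.094]},
  {"fingers":-1,"offset":[415,-73,0],"turn":[0,0,-0.094]},
])

```text
time_s: 59.98
ee_pos: [0.6165, 0.1942, 0.2142]
tcp_rot: [0.746, 0.666, -0.002, -0.001]
contact_force: [0.7, 0.5, -2.3]
width: 0.0079
gripper_force: 30.0
```

>>> move_arm([
  {"fingers":-1,"offset":[18,-3,0],"turn":[0,0,0]},
  {"fingers":-1,"offset":[18,-3,0],"turn":[0,0,0]},
  {"fingers":-1,"offset":[18,-3,0],"turn":[0,0,0]},
  {"fingers":-1,"offset":[18,-3,0],"turn":[0,0,0]},
])

```text
time_s: 60.48
ee_pos: [0.6172, 0.2073, 0.2155]
tcp_rot: [0.748, 0.664, -0.001, 0.0]
contact_force: [-1.1, -0.2, -1.3]
width: 0.008
gripper_force: 30.0
```

```bash
python3 -c "
from pl import *
brief(); plates('wrist',RACK,RY,.09,.125);brief(); a=loc(RACK,RY,.0797,.000); print(a); goto(a[0],a[1],.14,83.4)
"
```

```text
t 60.48 p [0.6172 0.2073 0.2155] yaw 83.15 zax [-0.001 -0.002 -1.   ] F [-1.1 -0.2 -1.3] w 0.008 g 30.0 q7 -0.23
wrist 1321 local [-0.0393  0.0063] ztop 0.1097 rect [501.5 232.2] [69.8  9. ] 83.5
wrist 1541 local [-0.0795  0.004 ] ztop 0.1095 rect [461.6 234.7] [69.3  9.1] 83.4
wrist 900 local [0.0403 0.0029] ztop 0.1098 rect [580.7 220. ] [69.9  8.2] 83.4
t 60.52 p [0.6172 0.2078 0.2156] yaw 83.19 zax [-0.001 -0.001 -1.   ] F [-0.4 -0.7 -1.9] w 0.008 g 30.0 q7 -0.23
[0.61977181 0.21363951]
 off [ 6.2  1.9 75.6] turn [-0.001  0.001 -0.004]
```

>>> move_arm([
  {"fingers":-1,"offset":[5,2,0],"turn":[0,0,-0.004]},
  {"fingers":-1,"offset":[5,2,35],"turn":[0,0,-0.004]},
  {"fingers":-1,"offset":[5,2,65],"turn":[0,0,-0.004]},
  {"fingers":-1,"offset":[5,2,75],"turn":[0,0,-0.004]},
  {"fingers":-1,"offset":[5,2,75],"turn":[0,0,-0.004]},
  {"fingers":-1,"offset":[5,2,75],"turn":[0,0,-0.004]},
])

```text
time_s: 61.28
ee_pos: [0.6203, 0.2147, 0.1417]
tcp_rot: [0.746, 0.666, 0.0, 0.0]
contact_force: [0.5, -0.4, -1.8]
width: 0.008
gripper_force: 30.0
```

```bash
python3 -c "
from pl import *
brief(); a=loc(RACK,RY,.0799,.0005); print(a); goto(a[0],a[1],.075,83.4)
"
```

```text
t 61.27 p [0.6203 0.2147 0.1417] yaw 83.57 zax [ 0.001 -0.    -1.   ] F [ 0.5 -0.4 -1.8] w 0.008 g 30.0 q7 -0.19
[0.62002795 0.21411321]
 off [-0.6 -0.3 66.7] turn [0.001 0.    0.003]
```

>>> move_arm([
  {"fingers":-1,"offset":[0,-0.3,12],"turn":[0,0,0.003]},
  {"fingers":-1,"offset":[0,-0.3,22],"turn":[0,0,0.003]},
  {"fingers":-1,"offset":[0,-0.3,32],"turn":[0,0,0.003]},
  {"fingers":-1,"offset":[0,-0.3,40],"turn":[0,0,0.003]},
])

```text
time_s: 61.78
ee_pos: [0.6189, 0.2144, 0.0995]
tcp_rot: [0.747, 0.665, -0.001, 0.0]
contact_force: [0.9, 0.5, -2.5]
width: 0.0077
gripper_force: 30.0
```

```bash
python3 -c "
from pl import *
brief(); a=loc(RACK,RY,.0799,.0005); goto(a[0],a[1],.075,83.4)
"
```

```text
t 61.77 p [0.6189 0.2144 0.0995] yaw 83.4 zax [-0.001 -0.001 -1.   ] F [ 0.9  0.5 -2.5] w 0.0077 g 30.0 q7 -0.17
 off [-0.1  1.1 24.4] turn [-0.001  0.002  0.   ]
```

>>> move_arm([
  {"fingers":-1,"offset":[0,0.6,8],"turn":[0,0,0]},
  {"fingers":-1,"offset":[0,0.6,16],"turn":[0,0,0]},
  {"fingers":-1,"offset":[0,0.6,23],"turn":[0,0,0]},
  {"fingers":-1,"offset":[0,0.6,23],"turn":[0,0,0]},
  {"fingers":-1,"offset":[0,0.6,25],"turn":[0,0,0]},
  {"fingers":-1,"offset":[0,0.6,26],"turn":[0,0,0]},
])

```text
time_s: 62.52
ee_pos: [0.6197, 0.2144, 0.0744]
tcp_rot: [0.747, 0.665, -0.001, 0.0]
contact_force: [0.4, -0.0, -1.1]
width: 0.0078
gripper_force: 30.0
```

>>> move_arm([
  {"fingers":-1,"offset":[0,0,1.5],"turn":[0,0,0]},
  {"fingers":-1,"offset":[0,0,1.5],"turn":[0,0,0]},
  {"fingers":-1,"offset":[0,0,1.5],"turn":[0,0,0]},
])

```text
time_s: 62.9
ee_pos: [0.6198, 0.2145, 0.0732]
tcp_rot: [0.747, 0.665, -0.0, 0.0]
contact_force: [-0.8, -0.0, 1.6]
width: 0.0078
gripper_force: 30.0
```

Touching the floor as expected (0.0812 - 0.008). I'll release and retreat.

>>> move_arm([
  {"fingers":-1,"offset":[0,0,1],"turn":[0,0,0]},
  {"fingers":-0.6,"offset":[0,0,0],"turn":[0,0,0]},
  {"fingers":-0.55,"offset":[0,0,0],"turn":[0,0,0]},
  {"fingers":-0.55,"offset":[0,0,0],"turn":[0,0,0]},
  {"fingers":-0.55,"offset":[0,0,-20],"turn":[0,0,0]},
  {"fingers":-0.55,"offset":[0,0,-60],"turn":[0,0,0]},
  {"fingers":-0.55,"offset":[0,0,-100],"turn":[0,0,0]},
  {"fingers":-0.55,"offset":[0,0,-130],"turn":[0,0,0]},
])

```text
time_s: 63.9
ee_pos: [0.6205, 0.2145, 0.2062]
tcp_rot: [0.747, 0.665, 0.001, 0.001]
contact_force: [0.0, -0.4, 0.2]
width: 0.0207
gripper_force: 0.0
```

>>> move_arm([
  {"fingers":-0.5,"offset":[-60,20,0],"turn":[0,0,0]},
  {"fingers":-0.5,"offset":[-120,60,0],"turn":[0,0,0]},
  {"fingers":-0.5,"offset":[-180,100,0],"turn":[0,0,0]},
  {"fingers":-0.5,"offset":[-235,130,0],"turn":[0,0,0]},
  {"fingers":-0.5,"offset":[-290,150,0],"turn":[0,0,0]},
  {"fingers":-0.5,"offset":[-340,170,-20],"turn":[0,0,0]},
  {"fingers":-0.5,"offset":[-360,180,-20],"turn":[0,0,0]},
  {"fingers":-0.5,"offset":[-360,180,-20],"turn":[0,0,0]},
])

```text
time_s: 64.9
ee_pos: [0.7568, -0.1686, 0.2247]
tcp_rot: [0.748, 0.663, -0.001, 0.002]
contact_force: [-0.0, -0.5, 0.1]
width: 0.0229
gripper_force: 0.0
```

```bash
python3 -c "
from pl import *
brief(); plates('top',RACK,RY,.09,.125); plates('top')
p,d,m=grab('top'); cv2.imwrite('pics/fin.png',cv2.resize(p[110:240,215:475,::-1],(780,390),interpolation=cv2.INTER_CUBIC))
p,d,m=grab('scene','fins.png')
"
```

```text
t 64.9 p [ 0.7568 -0.1686  0.2247] yaw 83.09 zax [ 0.    -0.004 -1.   ] F [-0.  -0.5  0.1] w 0.0229 g 0.0 q7 0.32
top 146 local [ 0.079  -0.0018] ztop 0.1109 rect [619.1 213.7] [68.2  7.8] 83.0
top 138 local [ 0.0397 -0.0009] ztop 0.1113 rect [579.8 216.1] [67.7  8. ] 83.0
top 126 local [-0.0402  0.0013] ztop 0.1115 rect [501.  229.4] [68.   7.9] 83.2
top 117 local [-0.0802  0.0001] ztop 0.1112 rect [460.6 231.4] [69.6  7.8] 83.4
```

View pics/fin.png

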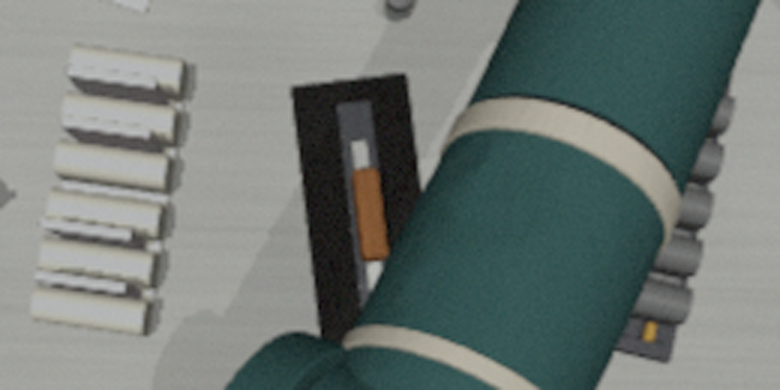

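View pics/fins.png

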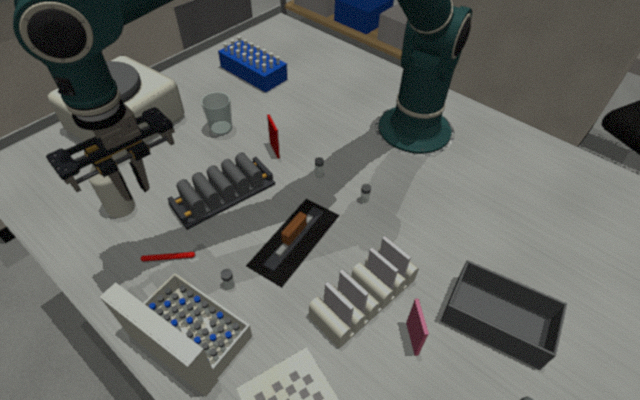

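The final pictures show the jig empty, four plates standing in the rack (crop (112,72), (105,125), (90,230), (80,283)), the file lengthwise on its mat at (370,215), and the arm clear of everything.

```bash
python3 -c "
from h import *
print(bot.sign_off())"
```

```text
the job is handed in; nothing more can be done
None
```

I filed the two plates with four to five full lifted-return strokes, after a first pass that pressed too hard (about 17 N) and a second that lost contact near its end. One of the four to five peaked at about 10 N. The file was knocked aside once and is now back lengthwise on its mat, both plates stand home in rack slots -80 and +80, and the job is handed in.

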